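Find the tin that rattles and hold it out

ROBOT

A 6-joint arm with a two-finger parallel gripper is mounted at the origin on a cart in front of the work surface, level with it; the furniture and walls round the work are solid. World frame = base frame: x ahead of the robot, y to its left, z up, the work surface at z = 0. Lengths are in m, angles in rad, forces in N, time in s.
With the tool pointing down it reaches from about 0.35 to 0.85 m from the base axis. Payload 8.1 kg.
Tool frame: the origin (TCP) lies at the very end of the fingers, on their centre line; the grasp point (between the pads) lies 19 mm behind it; z points along the fingers, y is the line along which they close (so a half turn about z gives the same grasp; the last joint's range is limited). The gripper opens to 93 mm and grips with 3 to 60 N. Pads are 15 mm wide; open, the fingers measure 128 mm over their backs; the gripper's body (75 mm by 188 mm) begins 65 mm behind the grasp point.
Start: joints at [-1.213, 0.13, 1.488, -0, 1.523, -0.085], TCP at [0.257, -0.542, 0.194] pointing down, gripper open.
Joint ranges: [-2.96, 2.96], [-0.89, 2.26], [0.02, 2.5], [-1.34, 4.48], [0, 2.73], [-2.66, 2.66]. Speed limits (rad/s): [2.39, 2.39, 2.79, 3.14, 3.14, 3.14].

INTERFACE

Orientations are given as a rotation vector (axis times angle).
In Python, from plant import robot gives the robot as it stands.
- The arm moves only by the tool play_rows, never from a script. Its argument "deltas" is one flat list of numbers, 5 for each row, row after row: the shift along the tool's x, y, z in mm, then the turn about the tool's z in degrees, then the finger opening in mm, from 0 to 93. A call has 1 to 10 rows; each row shifts and turns the commanded pose from where the row before left it, along the tool's axes as they then stand; what a row does not reach is not made up. A row lasts 1/12 s, in which the tool goes at most 41.7 mm and 7.16 degrees, less where a joint would pass 70% of its speed; a pose out of reach is approached as far as the arm can. A call with a gripper value outside its range is refused whole. The fingers move at their own pace and stop on an object; "newtons" is the grip in N (left out, the last holds). Time passes only in rows, so rows that do not move let the fingers close. It gives the time, the measured TCP pose, the force, the opening and the grip force at its end, in the units of the state.
- robot.read_state(): the state, without advancing time (a new reading comes with each control period).
- robot.read_camera(name): name is "scene" or "top"; returns a dict with "pixels" (384x512x3 uint8, blue, green, red), "mtx" (3x3 intrinsics, pixels), "eye" and "rotation" of the camera in the world. Camera axes: x right, y up, looking along -z (the intrinsics and any distortion apply to the point x, -y, -z); pixel columns grow to the right and rows downward; lengths in m; the calibration is good to about 2 mm. A picture is of the moment at which its call begins. There is no depth.
- robot.close_job(): hands the job in; it is judged then, once.
The state is a dict: "t": time; "q": joint angles; "dq": joint speeds; "joint_torque": joint torques, N m; "tool_pos": TCP position; "orientation": TCP orientation; "force": force on the tool from outside, world axes, zero at the start; "wrist_torque": the same for the moment, N m; "opening": finger opening in m; "gripper_force": force on a finger pad.
Only numpy, scipy, OpenCV 4.12 (cv2) and the standard library are available. Lean on these libraries where they do the work, as an engineer would, in place of code of your own. Each camera call takes 0.05 s, during which the arm holds its last target. There are 200 camera calls.

TASK

Each of the three identical oblong tins has a steel ball packed inside, and in one of them it has come loose: pick the tins up one at a time and, holding each a hand's width above the front of the worktop, clear of the cabinets, rock it lengthwise to feel whether it rattles, first well down at the end that stood farther from you, then at the nearer end; stand each quiet one back where it was. Once you have the one that rattles you need not try the rest: bring it to the clay saucer, where it will be opened, and finish still holding it up level over the middle of the saucer, about 15 cm above the worktop, never letting go. Do not turn a tin on its side or push the other kitchen things about.

Things in the scene. Friction and masses are not known exactly. Their poses are not given: they have to be found in the camera images.
- tin_a: one of three identical closed tins, bright metal with a sealed white lid, 130 (x, length) by 60 (y) by 56 mm high; 0.28 kg; walls 5 mm. Origin: centre of the underside; x points away from the robot at the start (within 0.3 rad), z up. A clear window, 28 by 46 mm, in the lid 44 mm from the middle at each end. Grip across the 60 mm width, from above, at mid-length, about 40 N
- tin_b: same as tin_a. Contents, 0.12 kg in each tin: a dark steel ball, 28 mm, under the lid's middle. In two tins it is wedged fast and shifts less than 1 mm; in one, a different one each run, it is loose and can run 46 mm to either end, where it lies under the window. At the start all three look alike
- tin_c: same as tin_a. Tilted lengthwise by 0.3 rad or more, the loose ball runs to the low end in under 0.5 s; besides showing in that window it shifts the load by 46 mm: against a packed tin, the moment at the wrist about the tin's y axis differs by 0.05 N m, one way and then the other
- saucer: flat round clay saucer, 118 mm across and 7 mm high, fixed on the worktop to the robot's right of the tins, in front of the sink; origin: centre of the underside. Wall cabinets hang 0.45 m above the worktop from 0.65 m ahead of the robot, and a hood at 0.55 m left of y = 0.4, so rock tins nearer the front edge (0.45 m ahead)
- lemon: bystander: lemon, 71x53x51 mm, behind the tins; origin: underside
- garlic: bystander: head of garlic, 56 mm across and high, behind the tins; origin: underside
- teaspoon: bystander: metal teaspoon, 138x28x12 mm, lying in front of the tins near the worktop's front edge; origin: underside
- salt_shaker: bystander: salt shaker, 44 mm across, 90 mm high, standing behind the tins; origin: underside
- spice_tin: bystander: low round tin, 62 mm across, 35 mm high, standing behind the tins; origin: underside

How it is judged:
By the outcome, as a careful person would: the job done as asked, in the order asked, and still so for the second after the job is handed in, while the arm keeps its last pose, push and grip.
It also fails if it takes over 64 s, if anything falls off the work surface, if the arm or the gripper's body presses on something with over 40 N, if the wrist force passes 120 N, or if a joint passes its speed limit or range.

## Working session

There is one attempt and no reset: what is moved stays moved. The work goes in short steps, Python scripts to look and compute and a tool call to move; the robot and the scene stay as the last step left them, time stands still between calls to the robot, and variables do not carry over. Pictures are saved under pics/ and viewed, at most 10 in all, crops included, and the job is handed in when it is done.

Besides the shell and the picture viewer there is one more tool, called after "Emit:" as name(argument=value, ...) on one line, values as JSON. play_rows: Moves the arm, as the interface text tells. Its arguments: {"type":"object","properties":{"deltas":{"type":"array"},"newtons":{"type":"number"}},"required":["deltas"]}

```bash
ls; mkdir -p pics; cat > h.py <<'E'
from plant import robot
import numpy as np, cv2
from scipy.spatial.transform import Rotation as R
def snap(c,f=None):
    d=robot.read_camera(c)
    if f: cv2.imwrite('pics/'+f,d['pixels'])
    return d
def ray(d,u,v,z):
    p=np.linalg.inv(d['mtx'])@[u,v,1]; w=np.array(d['rotation'])@[p[0],-p[1],-p[2]]
    e=np.array(d['eye']); return e+w*(z-e[2])/w[2]
def proj(d,P):
    c=np.array(d['rotation']).T@(np.array(P)-d['eye']); q=d['mtx']@[c[0],-c[1],-c[2]]; return q[:2]/q[2]
E
python3 - <<'E'
from h import *
s=robot.read_state()
for k,v in s.items(): print(k,np.round(v,4))
print(R.from_rotvec(s['orientation']).as_matrix().round(4))
for c in('top','scene'):
    d=snap(c,c+'0.png'); print({k:(np.round(v,4).tolist()) for k,v in d.items() if k!='pixels'})
    cv2.imwrite('pics/%s0b.png'%c,cv2.resize(d['pixels'],(800,600),interpolation=cv2.INTER_CUBIC))
E
```

```text
pics
t 0.0
q [-1.2134  0.1311  1.4893 -0.      1.523  -0.0854]
dq [ 0.     -0.0018  0.0004  0.0006 -0.0022 -0.0005]
joint_torque [-1.90000e-03 -5.59844e+01 -4.91757e+01  7.68000e-02  3.53000e-02
 -2.00000e-04]
tool_pos [ 0.2569 -0.5415  0.1934]
orientation [-3.0631e+00 -6.8940e-01  4.0000e-04]
force [-0.1398  0.9325 -0.5401]
wrist_torque [ 0.0096 -0.0014 -0.0138]
gripper_force 0.0
opening 0.0925
[[ 9.036e-01  4.285e-01 -7.000e-04]
 [ 4.285e-01 -9.036e-01  1.700e-03]
 [ 2.000e-04 -1.900e-03 -1.000e+00]]
{'mtx': [[402.2257, 0.0, 256.8498], [0.0, 402.2257, 190.4258], [0.0, 0.0, 1.0]], 'eye': [0.3889, -0.0276, 1.2493], 'rotation': [0.1412, -0.1584, -1.5786]}
{'mtx': [[349.598, 0.0, 253.4031], [0.0, 349.598, 199.1442], [0.0, 0.0, 1.0]], 'eye': [0.5263, 0.4614, 0.9119], 'rotation': [0.0441, -0.7719, -2.9155]}
```

View pics/top0b.png

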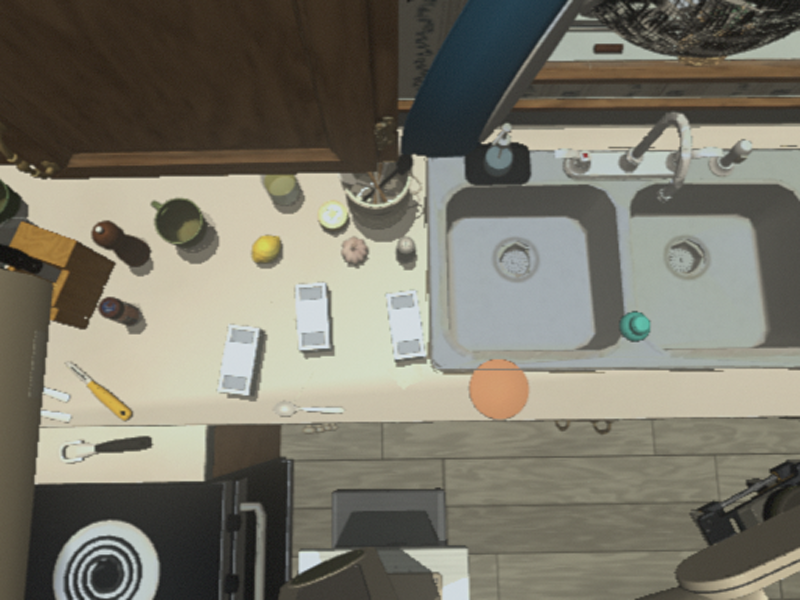

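View pics/scene0b.png

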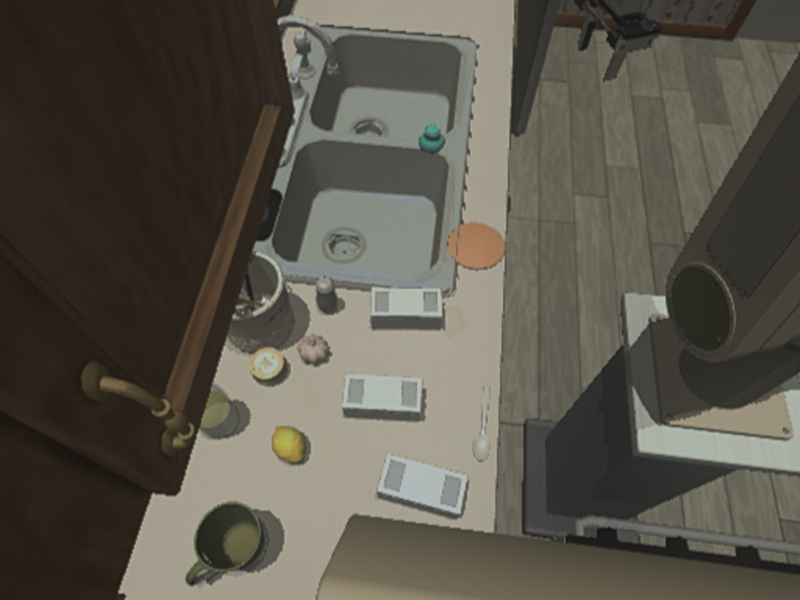

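```bash
python3 - <<'E'
s=open('h.py').read().replace("    if f:","    d['rotation']=R.from_rotvec(d['rotation']).as_matrix() if np.shape(d['rotation'])==(3,) else np.array(d['rotation'])\n    if f:")
open('h.py','w').write(s)
from h import *
d=snap('top'); im=d['pixels']
cv2.imwrite('pics/crop1.png',cv2.resize(im[170:270,134:294],None,fx=5,fy=5,interpolation=cv2.INTER_CUBIC))
print(d['rotation'].round(3)); 
# rough positions (800x600 px /1.5625)
for n,u,v,z in [('t1',240,359,.056),('t2',313,317,.056),('t3',406,325,.056),('saucer',499,389,.007),('spoonL',278,408,.01),('spoonR',343,410,.01),('salt',405,246,.09),('garlic',355,250,.05),('lemon',266,249,.05),('edge',400,420,0)]:
    print(n,ray(d,u/1.5625,v/1.5625,z).round(3))
E
```

```text
[[-0.014  0.982 -0.189]
 [-1.    -0.012  0.012]
 [ 0.01   0.189  0.982]]
t1 [0.504 0.265 0.056]
t2 [0.583 0.128 0.056]
t3 [ 0.565 -0.051  0.056]
saucer [ 0.443 -0.232  0.007]
spoonL [0.412 0.199 0.01 ]
spoonR [0.407 0.073 0.01 ]
salt [ 0.712 -0.05   0.09 ]
garlic [0.716 0.048 0.05 ]
lemon [0.721 0.223 0.05 ]
edge [ 0.386 -0.037  0.   ]
```

View pics/crop1.png

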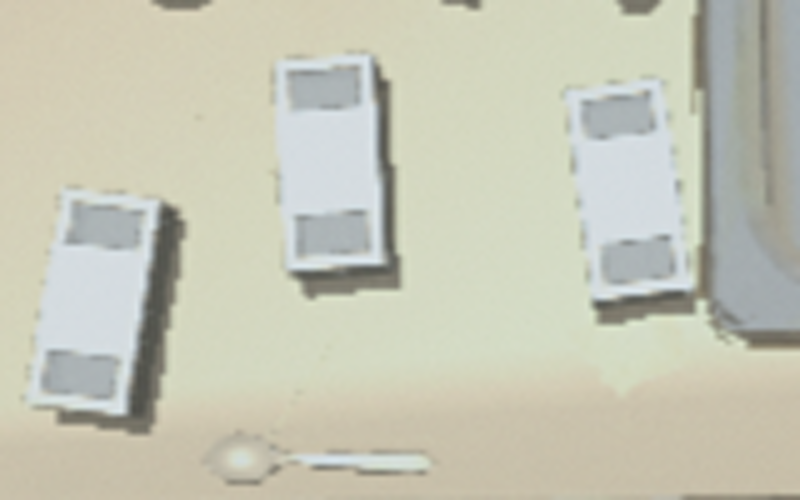

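Emit:
play_rows(deltas=[0, -40, 0, 0, 93, 0, -40, 0, 0, 93, 0, -40, 0, 0, 93, 0, -40, 0, 0, 93, 0, -40, 0, 0, 93, 0, -40, 0, 0, 93, 0, -40, 0, 0, 93], newtons=40)

```text
t: 0.73
tool_pos: [0.1366, -0.2875, 0.1937]
orientation: [-3.064, -0.69, 0.0]
force: [-0.8, 0.9, 1.0]
opening: 0.0931
gripper_force: 0.0
```

```bash
cat >> h.py <<'E'
def st():
    s=robot.read_state(); M=R.from_rotvec(s['orientation']).as_matrix(); np.set_printoptions(suppress=True)
    print('t',round(s['t'],2),'q',np.round(s['q'],3),'p',np.round(s['tool_pos'],4),'x',M[:,0].round(3),'z',M[:,2].round(3),'yaw',np.degrees(np.arctan2(M[1,0],M[0,0])).round(1),'F',np.round(s['force'],1),'T',np.round(s['wrist_torque'],3),'op',round(s['opening'],4),round(s['gripper_force'],1))
    return s,M
E
python3 - <<'E'
from h import *
st()
d=snap('top')
T={'A':[(64,190),(160,202),(127,415),(30,403)],'B':[(277,62),(373,56),(385,265),(289,271)],'C':[(570,92),(660,80),(690,292),(596,302)]}
for n,c in T.items():
    P=[ray(d,134+u/5-.4,170+v/5-.4,.056) for u,v in c]
    P=np.array(P); f=(P[0]+P[1])/2; b=(P[2]+P[3])/2; a=f-b
    print(n,P.mean(0).round(4),'len',np.linalg.norm(a).round(4),'wid',np.linalg.norm(P[0]-P[1]).round(4),np.linalg.norm(P[3]-P[2]).round(4),'yaw',np.degrees(np.arctan2(a[1],a[0])).round(1))
E
```

```text
t 0.73 q [-1.289 -0.716  2.178 -0.     1.68  -0.161] p [ 0.1366 -0.2875  0.1937] x [0.903 0.429 0.   ] z [-0.     0.001 -1.   ] yaw 25.4 F [-0.8  0.9  1. ] T [ 0.02   0.021 -0.056] op 0.0931 0.0
A [0.5037 0.2674 0.056 ] len 0.1267 wid 0.058 0.0574 yaw -7.0
B [0.5852 0.1294 0.056 ] len 0.1274 wid 0.0581 0.057 yaw 4.0
C [ 0.566  -0.0492  0.056 ] len 0.1288 wid 0.055 0.0561 yaw 6.6
```

Emit:
play_rows(deltas=[0, -40, 0, 0, 93, 0, -40, 0, 0, 93, 0, -40, 0, 0, 93])

```text
t: 1.03
tool_pos: [0.1068, -0.2247, 0.1973]
orientation: [-3.009, -0.677, 0.018]
force: [0.0, -0.5, -0.5]
opening: 0.0931
gripper_force: 0.0
```

```bash
python3 -c "
from h import *
st()"
```

```text
t 1.03 q [-1.318 -0.892  2.265 -0.01   1.827 -0.192] p [ 0.1068 -0.2247  0.1973] x [0.904 0.428 0.001] z [-0.024  0.054 -0.998] yaw 25.3 F [ 0.  -0.5 -0.5] T [-0.054 -0.007 -0.008] op 0.0931 0.0
```

Emit:
play_rows(deltas=[0, -40, 0, 0, 93, 0, -40, 0, 0, 93, 0, -40, 0, 0, 93, 0, -40, 0, 0, 93])

```text
t: 1.37
tool_pos: [0.087, -0.1835, 0.2288]
orientation: [-2.907, -0.654, 0.054]
force: [0.7, -0.3, 0.5]
opening: 0.0932
gripper_force: 0.0
```

```bash
python3 -c "
from h import *
st()"
```

```text
t 1.37 q [-1.32  -0.892  2.217 -0.034  1.98  -0.203] p [ 0.087  -0.1835  0.2288] x [0.904 0.428 0.   ] z [-0.07   0.149 -0.986] yaw 25.4 F [ 0.7 -0.3  0.5] T [-0.093 -0.02   0.033] op 0.0932 0.0
```

```bash
python3 - <<'E'
from h import *
Q=np.array([[-1.2134,.1311,1.4893,1.523],[-1.289,-.716,2.178,1.680],[-1.318,-.892,2.265,1.827],[-1.32,-.892,2.217,1.98]])
P=np.array([[.2569,-.5415,.1934],[.1366,-.2875,.1937],[.1068,-.2247,.1973],[.087,-.1835,.2288]])
A=[];b=[]
for (q1,q2,q3,q5),p in zip(Q,P):
    r=p[0]*np.cos(q1)+p[1]*np.sin(q1); print('lat',-p[0]*np.sin(q1)+p[1]*np.cos(q1))
    s=q2+q3+q5;c=np.cos;n=np.sin
    A+=[[1,0,n(q2),n(q2+q3),n(s)],[0,1,c(q2),c(q2+q3),c(s)]];b+=[r,p[2]]
x,res,rk,sv=np.linalg.lstsq(np.array(A),np.array(b),rcond=None)
print('a1,d1,L2,L3,L6',x.round(4),res,rk,sv.round(3)); print((np.array(A)@x-b).round(4))
E
```

```text
lat 0.05123036769830794
lat 0.0512636976627394
lat 0.04720530280197798
lat 0.03873801833207864
a1,d1,L2,L3,L6 [0.0079 0.2292 0.3559 0.544  0.3622] [4.77171414e-06] 5 [3.302 2.933 0.682 0.162 0.07 ]
[-0.     -0.0005  0.0008  0.0009 -0.0011  0.0007  0.0003 -0.0011]
```

```bash
cat >> h.py <<'E'
def plan(tgt,turn=0,zrows=0,zstep=0,vmax=41):
    """after `zrows` rows of (0,0,zstep) with total `turn` deg: straight rows to world tgt (m)"""
    s,M=st(); p=np.array(s['tool_pos'])+zrows*zstep/1000*M[:,2]
    M=M@R.from_rotvec([0,0,np.radians(turn)]).as_matrix()
    d=M.T@(np.array(tgt)-p)*1000; n=int(np.ceil(np.linalg.norm(d)/vmax)) or 1
    print('rows',n,'each',(d/n).round(1),'total',d.round(1)); return M,d
E
python3 - <<'E'
from h import *
plan([.43,-.03,.55],turn=19,zrows=3,zstep=-40)
E
```

```text
t 1.37 q [-1.32  -0.892  2.217 -0.034  1.98  -0.203] p [ 0.087  -0.1835  0.2288] x [0.904 0.428 0.   ] z [-0.07   0.149 -0.986] yaw 25.4 F [ 0.7 -0.3  0.5] T [-0.093 -0.02   0.033] op 0.0932 0.0
rows 11 each [ 31. -15. -18.] total [ 340.7 -164.7 -198. ]
```

Emit:
play_rows(deltas=[0, 0, -40, 6.3, 93, 0, 0, -40, 6.3, 93, 0, 0, -40, 6.4, 93, 31, -15, -18, 0, 93, 31, -15, -18, 0, 93, 31, -15, -18, 0, 93, 31, -15, -18, 0, 93, 31, -15, -18, 0, 93, 31, -15, -18, 0, 93, 31, -15, -18, 0, 93])

```text
t: 2.2
tool_pos: [0.31, -0.091, 0.4771]
orientation: [-2.984, -0.167, 0.092]
force: [-0.1, -0.5, -0.3]
opening: 0.0931
gripper_force: 0.0
```

Emit:
play_rows(deltas=[31, -15, -18, 0, 93, 31, -15, -18, 0, 93, 31, -15, -18, 0, 93, 31, -15, -18, 0, 93])

```text
t: 2.53
tool_pos: [0.4317, -0.0284, 0.5505]
orientation: [-2.984, -0.167, 0.093]
force: [-0.4, -0.9, 0.2]
opening: 0.0927
gripper_force: 0.0
```

```bash
python3 -c "
from h import *
plan([.47,-.03,.60])"
```

```text
t 2.53 q [-0.298 -0.073  1.046  0.158  2.273  1.257] p [ 0.4317 -0.0284  0.5505] x [ 0.992  0.115 -0.053] z [-0.07   0.147 -0.987] yaw 6.6 F [-0.4 -0.9  0.2] T [-0.042  0.008 -0.042] op 0.0927 0.0
rows 2 each [ 17.6  -1.  -25.9] total [ 35.1  -2.  -51.7]
```

```bash
python3 -c "
from h import *
M,d=plan([.30,-.51,.52])
o=np.array([.43,-.9,0]);print((M.T@(o*.67+np.array([0,0,.74])))*40)"
```

```text
t 2.53 q [-0.298 -0.073  1.046  0.158  2.273  1.257] p [ 0.4317 -0.0284  0.5505] x [ 0.992  0.115 -0.053] z [-0.07   0.147 -0.987] yaw 6.6 F [-0.4 -0.9  0.2] T [-0.042  0.008 -0.042] op 0.0927 0.0
rows 13 each [-14.2  35.7  -2.4] total [-184.6  463.8  -31.5]
[  7.07894836  20.35986822 -33.55743185]
```

Emit:
play_rows(deltas=[-15, 38, -2.5, 0, 93, -15, 38, -2.5, 0, 93, -15, 38, -2.5, 0, 93, -15, 38, -2.5, 0, 93, -15, 38, -2.5, 0, 93, -15, 38, -2.5, 0, 93, -15, 38, -2.5, 0, 93, -15, 38, -2.5, 0, 93, -15, 38, -2.5, 0, 93, -15, 38, -2.5, 0, 93])

```text
t: 3.37
tool_pos: [0.3224, -0.4259, 0.5236]
orientation: [-2.984, -0.166, 0.093]
force: [0.5, -1.1, 0.0]
opening: 0.0927
gripper_force: 0.0
```

Emit:
play_rows(deltas=[-15, 38, -2.5, 0, 93, -15, 38, -2.5, 0, 93, 7, 20, -34, 0, 93, 7, 20, -34, 0, 93, 7, 20, -34, 0, 93])

```text
t: 3.78
tool_pos: [0.3128, -0.5315, 0.5539]
orientation: [-3.0, -0.165, 0.08]
force: [1.4, -1.7, 0.2]
opening: 0.0929
gripper_force: 0.0
```

```bash
python3 -c "
from h import *
st()"
```

```text
t 3.78 q [-1.124  0.735  0.024  0.005  2.529  0.341] p [ 0.3128 -0.5315  0.5539] x [ 0.993  0.112 -0.045] z [-0.06   0.132 -0.989] yaw 6.5 F [ 1.4 -1.7  0.2] T [-0.135 -0.004  0.025] op 0.0929 0.0
```

Emit:
play_rows(deltas=[7, 20, -34, 0, 93, 7, 20, -34, 0, 93, 7, 20, -34, 0, 93, 7, 20, -34, 0, 93])

```text
t: 4.12
tool_pos: [0.3086, -0.5374, 0.5876]
orientation: [-3.091, -0.171, 0.012]
force: [-0.8, 0.8, -0.0]
opening: 0.0931
gripper_force: 0.0
```

```bash
python3 -c "
from h import *
st()"
```

```text
t 4.12 q [-1.139  0.678  0.022  0.016  2.486  0.334] p [ 0.3086 -0.5374  0.5876] x [ 0.994  0.111 -0.005] z [-0.01   0.045 -0.999] yaw 6.3 F [-0.8  0.8 -0. ] T [0.004 0.003 0.039] op 0.0931 0.0
```

Emit:
play_rows(deltas=[3, 22, -34, 0, 93, 2, 20, -30, 0, 93])

```text
t: 4.28
tool_pos: [0.2983, -0.544, 0.6023]
orientation: [-3.129, -0.173, -0.017]
force: [0.2, -1.0, 0.2]
opening: 0.0931
gripper_force: 0.0
```

```bash
python3 -c "
from h import *
plan([.566,-.049,.13],turn=-.3)"
```

```text
t 4.28 q [-1.16   0.654  0.022  0.021  2.468  0.316] p [ 0.2983 -0.544   0.6023] x [0.994 0.11  0.011] z [ 0.011  0.008 -1.   ] yaw 6.3 F [ 0.2 -1.   0.2] T [ 0.012  0.034 -0.009] op 0.0931 0.0
rows 18 each [ 17.6 -25.4  26.6] total [ 317.7 -457.5  479.1]
```

Emit:
play_rows(deltas=[17.6, -25.4, 26.6, -0.3, 93, 17.6, -25.4, 26.6, 0, 93, 17.6, -25.4, 26.6, 0, 93, 17.6, -25.4, 26.6, 0, 93, 17.6, -25.4, 26.6, 0, 93, 17.6, -25.4, 26.6, 0, 93, 17.6, -25.4, 26.6, 0, 93, 17.6, -25.4, 26.6, 0, 93, 17.6, -25.4, 26.6, 0, 93, 17.6, -25.4, 26.6, 0, 93])

```text
t: 5.12
tool_pos: [0.4283, -0.3146, 0.3852]
orientation: [-3.126, -0.175, -0.02]
force: [0.9, -0.3, 1.0]
opening: 0.0931
gripper_force: 0.0
```

Emit:
play_rows(deltas=[17.6, -25.4, 26.6, 0, 93, 17.6, -25.4, 26.6, 0, 93, 17.6, -25.4, 26.6, 0, 93, 17.6, -25.4, 26.6, 0, 93, 17.6, -25.4, 26.6, 0, 93, 17.6, -25.4, 26.6, 0, 93, 17.6, -25.4, 26.6, 0, 93, 17.6, -25.4, 26.6, 0, 93])

```text
t: 5.78
tool_pos: [0.5485, -0.0938, 0.177]
orientation: [-3.123, -0.175, -0.022]
force: [1.7, 0.5, -1.1]
opening: 0.0933
gripper_force: 0.0
```

```bash
python3 -c "
from h import *
plan([.566,-.049,.012])
d=snap('scene'); cv2.imwrite('pics/s1.png',cv2.resize(d['pixels'][150:350,190:390],(600,600),interpolation=cv2.INTER_CUBIC))"
```

```text
t 5.78 q [-0.274  0.01   1.646  0.017  1.476  1.183] p [ 0.5485 -0.0938  0.177 ] x [0.994 0.111 0.015] z [ 0.013  0.014 -1.   ] yaw 6.4 F [ 1.7  0.5 -1.1] T [ 0.046 -0.027  0.017] op 0.0933 0.0
rows 5 each [ 4.  -8.1 33.2] total [ 19.9 -40.5 165.8]
```

View pics/s1.png

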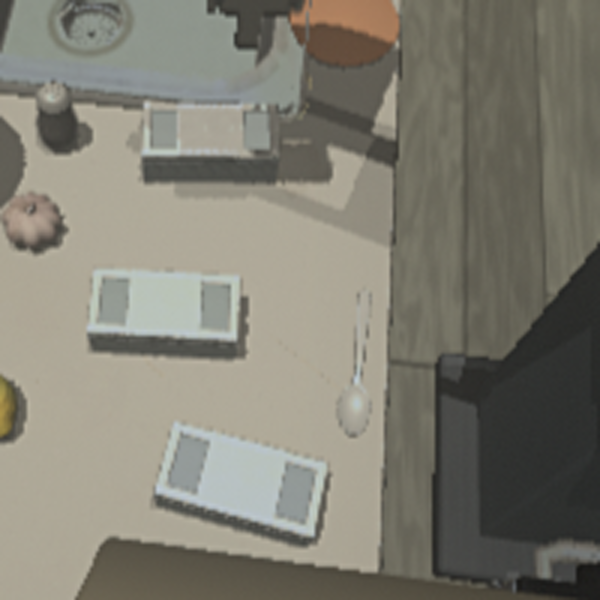

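Emit:
play_rows(deltas=[10, -20, 40, 0, 93, 10, -20, 40, 0, 93])

```text
t: 6.0
tool_pos: [0.5649, -0.0554, 0.1068]
orientation: [-3.124, -0.175, -0.028]
force: [0.8, -0.5, -0.6]
opening: 0.093
gripper_force: 0.0
```

```bash
python3 -c "
from h import *
d=snap('scene')
for u,v in [(260.3,192.3),(245.3,249),(271.5,307.3)]: print(ray(d,u,v,.056).round(4))
plan([.566,-.049,.012])"
```

```text
[ 0.569  -0.0469  0.056 ]
[0.5873 0.1289 0.056 ]
[0.5044 0.2679 0.056 ]
t 6.05 q [-0.196  0.093  1.709  0.02   1.338  1.258] p [ 0.5601 -0.0509  0.097 ] x [0.994 0.113 0.007] z [ 0.005  0.019 -1.   ] yaw 6.5 F [-4.3  2.5 -6.3] T [ 0.166  0.253 -0.033] op 0.0928 0.0
rows 3 each [ 1.8  0.1 28.3] total [ 5.5  0.3 85. ]
```

Emit:
play_rows(deltas=[2, 0, 29, 0, 93, 2, 0, 28, 0, 93, 2, 0, 27, 0, 93, 0, 0, 0, 0, 93, 0, 0, 0, 0, 93])

```text
t: 6.47
tool_pos: [0.5674, -0.0534, 0.0198]
orientation: [-3.121, -0.175, -0.012]
force: [0.2, -0.8, 0.9]
opening: 0.0927
gripper_force: 0.0
```

```bash
python3 -c "
from h import *
plan([.567,-.048,.012])"
```

```text
t 6.47 q [-0.196  0.198  1.745  0.018  1.195  1.256] p [ 0.5674 -0.0534  0.0198] x [0.994 0.112 0.009] z [ 0.007  0.016 -1.   ] yaw 6.4 F [ 0.2 -0.8  0.9] T [-0.001  0.062  0.032] op 0.0927 0.0
rows 1 each [ 0.1 -5.3  7.9] total [ 0.1 -5.3  7.9]
```

Emit:
play_rows(deltas=[0, -5, 7, 0, 93, 0, 0, 0, 0, 30, 0, 0, 0, 0, 30, 0, 0, 0, 0, 30, 0, 0, 0, 0, 30, 0, 0, 0, 0, 30], newtons=40)

```text
t: 6.97
tool_pos: [0.5678, -0.0481, 0.0132]
orientation: [-3.121, -0.175, -0.014]
force: [0.1, -0.1, 0.8]
opening: 0.0645
gripper_force: 0.0
```

```bash
python3 -c "
from h import *
st()"
```

```text
t 6.97 q [-0.187  0.204  1.751  0.019  1.181  1.265] p [ 0.5678 -0.0481  0.0132] x [0.994 0.112 0.01 ] z [ 0.008  0.016 -1.   ] yaw 6.4 F [ 0.1 -0.1  0.8] T [-0.019  0.04  -0.024] op 0.0645 0.0
```

Emit:
play_rows(deltas=[0, 0, 0, 0, 30, 0, 0, 0, 0, 30, 0, 0, -30, 0, 30, 0, 0, -40, 0, 30, 0, 0, -40, 0, 30])

```text
t: 7.38
tool_pos: [0.5642, -0.0495, 0.1213]
orientation: [-3.12, -0.175, -0.005]
force: [0.9, -0.4, -2.2]
opening: 0.0596
gripper_force: 39.9
```

```bash
python3 -c "
from h import *
plan([.25,.078,.19])"
```

```text
t 7.38 q [-0.19   0.085  1.672  0.017  1.386  1.266] p [ 0.5642 -0.0495  0.1213] x [0.994 0.112 0.004] z [ 0.002  0.017 -1.   ] yaw 6.4 F [ 0.9 -0.4 -2.2] T [-0.042 -0.09  -0.032] op 0.0596 39.9
rows 9 each [-33.1 -18.1  -7.5] total [-297.7 -162.9  -67.2]
```

Emit:
play_rows(deltas=[-33, -18, -7.5, 0, 30, -33, -18, -7.5, 0, 30, -33, -18, -7.5, 0, 30, -33, -18, -7.5, 0, 30, -33, -18, -7.5, 0, 30, -33, -18, -7.5, 0, 30, -33, -18, -7.5, 0, 30, -33, -18, -7.5, 0, 30, -33, -18, -7.5, 0, 30])

```text
t: 8.13
tool_pos: [0.259, 0.0794, 0.1893]
orientation: [-3.124, -0.174, 0.011]
force: [-4.4, 6.7, 23.7]
opening: 0.0601
gripper_force: 39.9
```

Emit:
play_rows(deltas=[-40, 0, 8, 0, 30, -40, 0, 8, 0, 30, -40, 0, 8, 0, 30, -40, 0, 8, 0, 30, -40, 0, 8, 0, 30])

```text
t: 8.55
tool_pos: [0.1892, 0.1083, 0.1682]
orientation: [3.096, 0.175, -0.216]
force: [0.8, 0.4, -2.8]
opening: 0.0598
gripper_force: 39.9
```

```bash
python3 -c "
from h import *
st()"
```

```text
t 8.55 q [ 0.285 -0.892  2.323 -0.001  1.853  1.742] p [0.1892 0.1083 0.1682] x [ 0.984  0.11  -0.14 ] z [-0.137 -0.041 -0.99 ] yaw 6.4 F [ 0.8  0.4 -2.8] T [ 0.098 -0.145 -0.019] op 0.0598 39.9
```

Emit:
play_rows(deltas=[-37, 12, 12, 0, 30, -37, 12, 12, 0, 30, -37, 10, 12, 0, 30, -37, 10, 14, 0, 30, -37, 8, 14, 0, 30, -37, 8, 14, 0, 30, -37, 8, 16, 0, 30, -37, 8, 16, 0, 30])

```text
t: 9.22
tool_pos: [0.0777, 0.1129, 0.1298]
orientation: [2.949, 0.173, -0.504]
force: [0.1, 0.5, -2.8]
opening: 0.0599
gripper_force: 39.9
```

```bash
python3 -c "
from h import *
plan([.455,.08,.15])"
```

```text
t 9.22 q [ 0.521 -0.892  2.433  0.022  1.967  1.979] p [0.0777 0.1129 0.1298] x [ 0.937  0.089 -0.338] z [-0.321 -0.161 -0.933] yaw 5.4 F [ 0.1  0.5 -2.8] T [ 0.273 -0.309 -0.02 ] op 0.0599 39.9
rows 10 each [ 34.4   8.7 -13.5] total [ 343.7   86.7 -134.7]
```

Emit:
play_rows(deltas=[34.5, 8.7, -13.5, 0, 30, 34.5, 8.7, -13.5, 0, 30, 34.5, 8.7, -13.5, 0, 30, 34.5, 8.7, -13.5, 0, 30, 34.5, 8.7, -13.5, 0, 30, 34.5, 8.7, -13.5, 0, 30, 34.5, 8.7, -13.5, 0, 30, 34.5, 8.7, -13.5, 0, 30, 34.5, 8.7, -13.5, 0, 30, 34.5, 8.7, -13.5, 0, 30])

```text
t: 10.05
tool_pos: [0.4585, 0.0801, 0.15]
orientation: [2.95, 0.175, -0.505]
force: [-0.2, 0.3, -1.3]
opening: 0.0596
gripper_force: 39.9
```

Emit:
play_rows(deltas=[0, 0, 0, 0, 30, 0, 0, 0, 0, 30, 0, 0, 0, 0, 30, 0, 0, 0, 0, 30, 0, 0, 0, 0, 30, 0, 0, 0, 0, 30])

```text
t: 10.55
tool_pos: [0.4567, 0.0809, 0.1517]
orientation: [2.951, 0.176, -0.5]
force: [-0.1, 0.2, -2.1]
opening: 0.0596
gripper_force: 39.9
```

```bash
cat >> h.py <<'E'
def tq(name=None):
    A=[]
    for c in ('top','scene'):
        d=snap(c,(name+c+'.png') if name else None); s,M=st(); A.append(M.T@np.array(s['wrist_torque']))
        # windows: tool frame -> tin top (grasp pt at z=.031 => lid .025 above, i.e. tool z = -.019-.025)
        for sx in(1,-1):
            g=[]
            for a in np.linspace(-.009,.009,7):
                for b in np.linspace(-.017,.017,11):
                    P=np.array(s['tool_pos'])+M@[sx*.044+a,b,-.044]; u,v=proj(d,P).round().astype(int)
                    if 0<=u<512 and 0<=v<384: g.append(d['pixels'][v,u].mean())
            print(c,'+x' if sx>0 else '-x',np.percentile(g,[0,10,30,50,70,90]).round(0) if g else None)
    print('tool-frame torque',np.round(A,3))
E
python3 -c "
from h import *
tq('r1')
a=cv2.imread('pics/r1top.png')[150:300,150:350];b=cv2.imread('pics/r1scene.png')[150:300,200:400]
cv2.imwrite('pics/r1.png',np.hstack([cv2.resize(a,(400,300)),cv2.resize(b,(400,300))]))"
```

```text
t 10.6 q [ 0.158  0.178  1.563 -0.11   1.748  1.609] p [0.4569 0.0809 0.1517] x [ 0.938  0.091 -0.335] z [-0.318 -0.16  -0.934] yaw 5.6 F [-0.3  0.4 -2.5] T [ 0.179 -0.324  0.019] op 0.0599 39.9
top +x [ 55.  62.  76.  77. 121. 173.]
top -x [ 72.  74.  75.  76. 171. 174.]
t 10.65 q [ 0.158  0.178  1.563 -0.11   1.748  1.609] p [0.457  0.0809 0.1517] x [ 0.938  0.091 -0.335] z [-0.318 -0.16  -0.934] yaw 5.6 F [ 1.3 -1.  -3.1] T [ 0.201 -0.341  0.041] op 0.0597 39.9
scene +x [45. 46. 48. 71. 73. 74.]
scene -x [132. 152. 159. 161. 161. 162.]
tool-frame torque [[ 0.132  0.346 -0.023]
 [ 0.144  0.368 -0.047]]
```

View pics/r1.png

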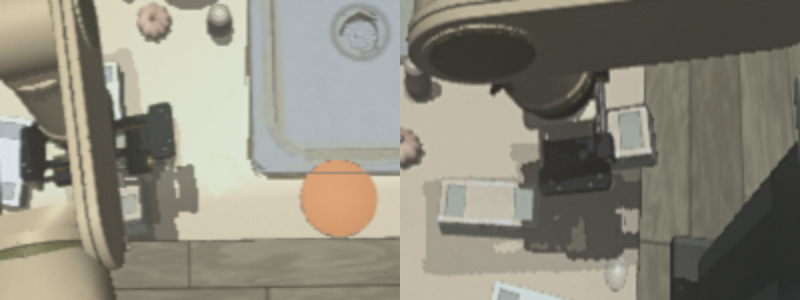

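Emit:
play_rows(deltas=[0, 0, 0, -7.1, 30, 0, 0, 0, -7.1, 30, 0, 0, 0, -7.1, 30, 0, 0, 0, -7.1, 30, 0, 0, 0, -7.1, 30, 0, 0, 0, -7.1, 30, 0, 0, 0, -7.1, 30, 0, 0, 0, -7.1, 30, 0, 0, 0, -7.1, 30, 0, 0, 0, -7.1, 30])

```text
t: 11.48
tool_pos: [0.4571, 0.0808, 0.1514]
orientation: [-2.34, -1.901, 0.543]
force: [-0.0, 0.2, -2.4]
opening: 0.0598
gripper_force: 39.9
```

Emit:
play_rows(deltas=[0, 0, 0, -7.1, 30, 0, 0, 0, -7.1, 30, 0, 0, 0, -7.1, 30, 0, 0, 0, -7.1, 30, 0, 0, 0, -7.1, 30, 0, 0, 0, -7.1, 30, 0, 0, 0, -7.1, 30, 0, 0, 0, -7.1, 30, 0, 0, 0, -7.1, 30, 0, 0, 0, -7.1, 30])

```text
t: 12.32
tool_pos: [0.4572, 0.0808, 0.1514]
orientation: [-0.757, -2.748, 0.352]
force: [0.5, 0.1, -3.5]
opening: 0.0599
gripper_force: 39.9
```

Emit:
play_rows(deltas=[0, 0, 0, -7.1, 30, 0, 0, 0, -7.1, 30, 0, 0, 0, -7.1, 30, 0, 0, 0, -7.1, 30, 0, 0, 0, -7.1, 30, 0, 0, 0, 0, 30, 0, 0, 0, 0, 30, 0, 0, 0, 0, 30, 0, 0, 0, 0, 30])

```text
t: 13.07
tool_pos: [0.4573, 0.0807, 0.1512]
orientation: [0.101, -2.8, 0.215]
force: [0.3, 0.5, -2.8]
opening: 0.0599
gripper_force: 39.9
```

```bash
python3 -c "
from h import *
tq('r2')"
```

```text
t 13.12 q [ 0.158  0.18   1.562 -0.11   1.748 -1.487] p [0.4573 0.0807 0.1511] x [-0.943 -0.046  0.33 ] z [-0.319 -0.16  -0.934] yaw -177.2 F [-0.4  0.5 -3. ] T [ 0.169 -0.482  0.001] op 0.0596 39.9
top +x [ 73.  74.  75.  76. 152. 175.]
top -x [57. 75. 77. 80. 83. 88.]
t 13.17 q [ 0.158  0.18   1.562 -0.11   1.748 -1.487] p [0.4573 0.0807 0.1511] x [-0.943 -0.046  0.33 ] z [-0.319 -0.16  -0.934] yaw -177.2 F [ 1.1 -1.3 -2.7] T [ 0.231 -0.478 -0.02 ] op 0.0595 39.9
scene +x [155. 158. 159. 161. 162. 162.]
scene -x [ 43.  45.  46.  48.  59. 157.]
tool-frame torque [[-0.137 -0.492  0.022]
 [-0.202 -0.491  0.022]]
```

```bash
cat >> h.py <<'E'
def avg(n=8):
    A=[]
    for i in range(n):
        robot.read_camera('top'); s=robot.read_state(); M=R.from_rotvec(s['orientation']).as_matrix()
        A.append(np.r_[M.T@np.array(s['wrist_torque']),s['force']])
    print('avg T_tool,F',np.mean(A,0).round(3),'sd',np.std(A,0).round(3),'gdir',(-M[2]).round(3))
E
python3 -c "
from h import *
avg(10)
plan([.44,.09,.58])"
```

```text
avg T_tool,F [-0.198 -0.485  0.003  0.283  0.124 -2.537] sd [0.014 0.037 0.022 0.409 0.426 0.444] gdir [-0.33   0.136  0.934]
t 13.67 q [ 0.158  0.18   1.562 -0.11   1.748 -1.489] p [0.4573 0.0807 0.1511] x [-0.943 -0.048  0.33 ] z [-0.319 -0.16  -0.934] yaw -177.1 F [-0.2  0.9 -2.3] T [ 0.226 -0.523 -0.009] op 0.0597 39.9
rows 11 each [ 14.3  -4.3 -36.1] total [ 157.6  -47.2 -396.6]
```

Emit:
play_rows(deltas=[0, 0, 0, 7.1, 30, 0, 0, 0, 7.1, 30, 0, 0, 0, 7.1, 30, 0, 0, 0, 7.1, 30, 0, 0, 0, 7.1, 30, 0, 0, 0, 7.1, 30, 0, 0, 0, 7.1, 30, 0, 0, 0, 7.1, 30, 0, 0, 0, 7.1, 30, 0, 0, 0, 7.1, 30])

```text
t: 14.5
tool_pos: [0.4573, 0.0807, 0.1511]
orientation: [-1.614, -2.437, 0.468]
force: [-0.4, -0.4, -2.5]
opening: 0.0596
gripper_force: 39.9
```

Emit:
play_rows(deltas=[0, 0, 0, 7.1, 30, 0, 0, 0, 7.1, 30, 0, 0, 0, 7.1, 30, 0, 0, 0, 7.1, 30, 0, 0, 0, 7.1, 30, 0, 0, 0, 7.1, 30, 0, 0, 0, 7.1, 30, 0, 0, 0, 7.1, 30, 0, 0, 0, 7.1, 30, 0, 0, 0, 7.1, 30])

```text
t: 15.33
tool_pos: [0.4573, 0.0807, 0.1511]
orientation: [2.852, 1.094, -0.561]
force: [1.2, 0.2, -3.0]
opening: 0.0597
gripper_force: 39.9
```

Emit:
play_rows(deltas=[0, 0, 0, 7.1, 30, 0, 0, 0, 7.1, 30, 0, 0, 0, 7.1, 30, 0, 0, 0, 7.1, 30, 0, 0, 0, 7.1, 30, 0, 0, 0, 0, 30, 0, 0, 0, 0, 30])

```text
t: 15.92
tool_pos: [0.4573, 0.0807, 0.1511]
orientation: [2.951, 0.182, -0.502]
force: [-0.1, -0.8, -2.5]
opening: 0.0597
gripper_force: 39.9
```

```bash
python3 -c "
from h import *
avg(10)
M,d=plan([.40,.02,.58]); o=np.array([.89,.45,0])
print(M.T@(o*.45+np.array([0,0,.89]))*41)"
```

```text
avg T_tool,F [ 0.16   0.342 -0.015  0.109  0.013 -2.63 ] sd [0.025 0.019 0.019 0.554 0.479 0.515] gdir [ 0.336 -0.121  0.934]
t 16.42 q [ 0.158  0.18   1.562 -0.11   1.748  1.609] p [0.4573 0.0807 0.1511] x [ 0.937  0.091 -0.336] z [-0.319 -0.16  -0.934] yaw 5.6 F [ 0.1  0.  -2.7] T [ 0.177 -0.282 -0.033] op 0.0598 39.9
rows 11 each [-18.5   9.4 -33.9] total [-203.4  103.4 -372.6]
[  3.89038175  -1.46879876 -40.65454448]
```

```bash
python3 -c "
from h import *
M,d=plan([.37,.235,.56]); o=np.array([.894,.447,0])
print(M.T@(o*.6+np.array([0,0,.8]))*41)"
```

```text
t 16.42 q [ 0.158  0.18   1.562 -0.11   1.748  1.609] p [0.4573 0.0807 0.1511] x [ 0.937  0.091 -0.336] z [-0.319 -0.16  -0.934] yaw 5.6 F [ 0.1  0.  -2.7] T [ 0.177 -0.282 -0.033] op 0.0598 39.9
rows 11 each [-18.7 -10.4 -34.4] total [-205.2 -114.5 -378.8]
[ 10.5995892   -3.78701603 -39.41737295]
```

Emit:
play_rows(deltas=[-19, -10.5, -34.5, 0, 30, -19, -10.5, -34.5, 0, 30, -19, -10.5, -34.5, 0, 30, -19, -10.5, -34.5, 0, 30, -19, -10.5, -34.5, 0, 30, -19, -10.5, -34.5, 0, 30, -19, -10.5, -34.5, 0, 30, -19, -10.5, -34.5, 0, 30, -19, -10.5, -34.5, 0, 30, -19, -10.5, -34.5, 0, 30])

```text
t: 17.25
tool_pos: [0.3739, 0.2222, 0.5264]
orientation: [2.951, 0.177, -0.501]
force: [0.6, 0.1, -2.3]
opening: 0.0597
gripper_force: 39.9
```

Emit:
play_rows(deltas=[-19, -10.5, -34.5, 0, 30, 10.6, -4, -39.4, 0, 30, 10.6, -4, -39.4, 0, 30, 10.6, -4, -39.4, 0, 30, 10.6, -4, -39.4, 0, 30, 12, -5, -39, 0, 30, 12, -5, -39, 0, 30, 12, -5, -39, 0, 30, 12, -5, -39, 0, 30])

```text
t: 18.0
tool_pos: [0.432, 0.2642, 0.6325]
orientation: [3.031, 0.18, -0.333]
force: [0.8, -0.4, -1.9]
opening: 0.0594
gripper_force: 39.9
```

```bash
python3 -c "
from h import *
s,M=st();print((M.T@np.array([.894*.45,.447*.45,.89])*41).round(1))"
```

```text
t 18.0 q [0.446 0.622 0.023 0.005 2.731 1.903] p [0.432  0.2642 0.6325] x [ 0.969  0.107 -0.221] z [-0.211 -0.099 -0.973] yaw 6.3 F [ 0.8 -0.4 -1.9] T [ 0.138 -0.198 -0.025] op 0.0594 39.9
[  8.8  -3.4 -39.8]
```

Emit:
play_rows(deltas=[18, -8, -36, 0, 30, 18, -8, -36, 0, 30, 18, -8, -36, 0, 30, 18, -8, -36, 0, 30, 18, -8, -36, 0, 30])

```text
t: 18.42
tool_pos: [0.4225, 0.2552, 0.6527]
orientation: [3.064, 0.179, -0.286]
force: [0.2, 0.0, -2.8]
opening: 0.0598
gripper_force: 39.9
```

```bash
python3 -c "
from h import *
s,M=st();print((M.T@np.array([.894*.55,.447*.55,.83])*41).round(1))"
```

```text
t 18.42 q [0.43  0.581 0.024 0.03  2.731 1.91 ] p [0.4225 0.2552 0.6527] x [ 0.976  0.11  -0.187] z [-0.181 -0.069 -0.981] yaw 6.4 F [ 0.2  0.  -2.8] T [ 0.087 -0.194 -0.002] op 0.0598 39.9
[ 14.4  -5.9 -37.7]
```

Emit:
play_rows(deltas=[40, -4, -5, 0, 30, 40, -4, -5, 0, 30, 25, -5, -32, 0, 30, 25, -5, -32, 0, 30, 25, -5, -32, 0, 30])

```text
t: 18.83
tool_pos: [0.451, 0.2292, 0.6337]
orientation: [3.057, 0.175, -0.347]
force: [-0.7, 0.1, -2.4]
opening: 0.0597
gripper_force: 39.9
```

```bash
python3 -c "
from h import *
s,M=st();print((M.T@np.array([.894*.65,.447*.65,.75])*41).round(1))"
```

```text
t 18.83 q [0.361 0.62  0.023 0.025 2.731 1.839] p [0.451  0.2292 0.6337] x [ 0.968  0.106 -0.226] z [-0.22  -0.072 -0.973] yaw 6.2 F [-0.7  0.1 -2.4] T [ 0.103 -0.224 -0.036] op 0.0597 39.9
[ 17.4  -7.5 -36. ]
```

```bash
python3 -c "
from h import *
plan([.48,.22,.525])"
```

```text
t 18.83 q [0.361 0.62  0.023 0.025 2.731 1.839] p [0.451  0.2292 0.6337] x [ 0.968  0.106 -0.226] z [-0.22  -0.072 -0.973] yaw 6.2 F [-0.7  0.1 -2.4] T [ 0.103 -0.224 -0.036] op 0.0597 39.9
rows 3 each [17.2  2.5 33.3] total [ 51.7   7.5 100. ]
```

Emit:
play_rows(deltas=[17, 2.5, 33, 0, 30, 17, 2.5, 33, 0, 30, 17, 2.5, 33, 0, 30, 21, -8, -34, 0, 30, 21, -8, -34, 0, 30, 21, -8, -34, 0, 30, 21, -8, -34, 0, 30, 21, -8, -34, 0, 30])

```text
t: 19.5
tool_pos: [0.4657, 0.2219, 0.6174]
orientation: [3.052, 0.173, -0.398]
force: [-0.0, -0.4, -2.6]
opening: 0.0599
gripper_force: 39.9
```

```bash
python3 -c "
from h import *
s,M=st();print((M.T@np.array([.894*.65,.447*.65,.75])*41).round(1))"
```

```text
t 19.5 q [0.334 0.653 0.022 0.035 2.732 1.822] p [0.4657 0.2219 0.6174] x [ 0.96   0.104 -0.259] z [-0.252 -0.073 -0.965] yaw 6.2 F [-0.  -0.4 -2.6] T [ 0.057 -0.153 -0.019] op 0.0599 39.9
[ 16.2  -7.6 -36.5]
```

```bash
python3 -c "
from h import *
s,M=st()
for k in(0,.3,.5):print((M.T@np.array([-.945*k,-.3*k,(1-k*k)**.5])*41).round(1))"
```

```text
t 19.5 q [0.334 0.653 0.022 0.035 2.732 1.822] p [0.4657 0.2219 0.6174] x [ 0.96   0.104 -0.259] z [-0.252 -0.073 -0.965] yaw 6.2 F [-0.  -0.4 -2.6] T [ 0.057 -0.153 -0.019] op 0.0599 39.9
[-10.6   1.8 -39.6]
[-21.7   4.  -34.5]
[-28.4   5.3 -28.9]
```

Emit:
play_rows(deltas=[-15, 3, -38, 0, 30, -15, 3, -38, 0, 30, -15, 3, -38, 0, 30, -15, 3, -38, 0, 30, -15, 3, -38, 0, 30])

```text
t: 19.92
tool_pos: [0.4165, 0.2044, 0.6931]
orientation: [3.122, 0.175, -0.175]
force: [-0.0, 0.2, -2.9]
opening: 0.0595
gripper_force: 39.9
```

```bash
python3 -c "
from h import *
s,M=st()"
```

```text
t 19.92 q [0.328 0.497 0.022 0.052 2.732 1.833] p [0.4165 0.2044 0.6931] x [ 0.988  0.111 -0.112] z [-0.111 -0.016 -0.994] yaw 6.4 F [-0.   0.2 -2.9] T [ 0.045 -0.069  0.037] op 0.0595 39.9
```

Emit:
play_rows(deltas=[-10, 3, -39, 0, 30, -10, 3, -39, 0, 30, -8, 3, -39, 0, 30])

```text
t: 20.17
tool_pos: [0.3882, 0.1893, 0.7298]
orientation: [-3.119, -0.173, 0.053]
force: [0.1, -0.5, -2.9]
opening: 0.0595
gripper_force: 39.9
```

```bash
python3 -c "
from h import *
s,M=st()"
```

```text
t 20.17 q [0.311 0.415 0.022 0.063 2.732 1.829] p [0.3882 0.1893 0.7298] x [ 0.993  0.111 -0.033] z [-0.035  0.015 -0.999] yaw 6.4 F [ 0.1 -0.5 -2.9] T [-0.027 -0.043  0.011] op 0.0595 39.9
```

Emit:
play_rows(deltas=[-5, 0, -39, 0, 30])

```text
t: 20.25
tool_pos: [0.3789, 0.1858, 0.7401]
orientation: [-3.111, -0.172, 0.017]
force: [-0.3, 0.3, -2.2]
opening: 0.0598
gripper_force: 39.9
```

```bash
python3 -c "
from h import *
plan([.53,-.03,.18])"
```

```text
t 20.25 q [0.308 0.391 0.022 0.069 2.732 1.832] p [0.3789 0.1858 0.7401] x [ 0.994  0.11  -0.01 ] z [-0.012  0.025 -1.   ] yaw 6.3 F [-0.3  0.3 -2.2] T [-0.02  -0.004  0.006] op 0.0598 39.9
rows 16 each [ 8.2 15.4 34.5] total [131.8 245.6 552.6]
```

Emit:
play_rows(deltas=[8.2, 15.4, 34.5, 0, 30, 8.2, 15.4, 34.5, 0, 30, 8.2, 15.4, 34.5, 0, 30, 8.2, 15.4, 34.5, 0, 30, 8.2, 15.4, 34.5, 0, 30, 8.2, 15.4, 34.5, 0, 30, 8.2, 15.4, 34.5, 0, 30, 8.2, 15.4, 34.5, 0, 30, 8.2, 15.4, 34.5, 0, 30, 8.2, 15.4, 34.5, 0, 30])

```text
t: 21.08
tool_pos: [0.463, 0.0719, 0.4454]
orientation: [-3.111, -0.171, 0.022]
force: [1.1, 0.1, -2.5]
opening: 0.0597
gripper_force: 39.9
```

Emit:
play_rows(deltas=[8.2, 15.4, 34.5, 0, 30, 8.2, 15.4, 34.5, 0, 30, 8.2, 15.4, 34.5, 0, 30, 8.2, 15.4, 34.5, 0, 30, 8.2, 15.4, 34.5, 0, 30, 8.2, 15.4, 34.5, 0, 30])

```text
t: 21.58
tool_pos: [0.5191, -0.0092, 0.2355]
orientation: [-3.111, -0.171, 0.022]
force: [0.1, -0.7, -3.5]
opening: 0.0596
gripper_force: 39.9
```

```bash
python3 -c "
from h import *
d=snap('scene'); s,M=st(); u,v=proj(d,s['tool_pos']).astype(int); print(u,v)
e=snap('top'); U,V=proj(e,s['tool_pos']).astype(int)
a=d['pixels'][max(v-70,0):v+50,u-80:u+80]; b=e['pixels'][V-60:V+60,U-80:U+80]
cv2.imwrite('pics/lv.png',np.hstack([cv2.resize(a,(400,300),interpolation=cv2.INTER_CUBIC),cv2.resize(b,(400,300),interpolation=cv2.INTER_CUBIC)]))
plan([.5678,-.0481,.0145])"
```

```text
t 21.63 q [-0.137 -0.078  1.642  0.021  1.606  1.326] p [ 0.5168 -0.0112  0.2267] x [ 0.994  0.108 -0.023] z [-0.026  0.025 -0.999] yaw 6.2 F [-2.6 -2.4 -9.5] T [-0.084  0.27  -0.007] op 0.0595 39.9
281 170
t 21.68 q [-0.136 -0.08   1.639  0.022  1.613  1.328] p [ 0.5158 -0.0099  0.2293] x [ 0.994  0.108 -0.025] z [-0.028  0.026 -0.999] yaw 6.2 F [-1.6  0.6 -3.9] T [0.005 0.022 0.037] op 0.0598 39.9
rows 6 each [ 8.8  8.3 35.4] total [ 52.9  49.7 212.2]
```

View pics/lv.png

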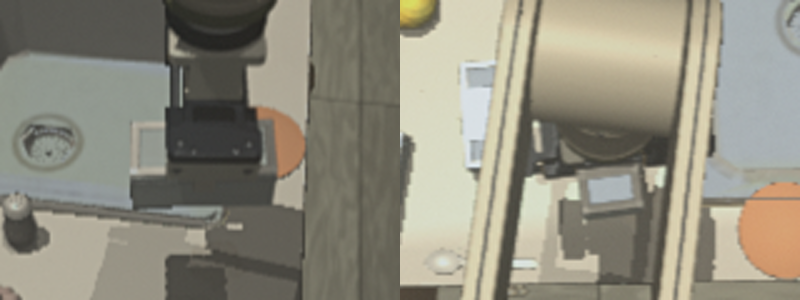

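Emit:
play_rows(deltas=[20, 18, 30, 0, 30, 20, 18, 30, 0, 30, 13, 14, 30, 0, 30, 0, 0, 35, 0, 30, 0, 0, 35, 0, 30, 0, 0, 25, 0, 30, 0, 0, 15, 0, 30, 0, 0, 0, 0, 30, 0, 0, 0, 0, 30])

```text
t: 22.43
tool_pos: [0.5742, -0.0472, 0.0351]
orientation: [-3.111, -0.171, 0.024]
force: [0.7, 1.5, -1.6]
opening: 0.0601
gripper_force: 39.9
```

```bash
python3 -c "
from h import *
plan([.5678,-.0481,.0145])"
```

```text
t 22.43 q [-0.186  0.219  1.691  0.023  1.254  1.268] p [ 0.5742 -0.0472  0.0351] x [ 0.994  0.11  -0.014] z [-0.017  0.025 -1.   ] yaw 6.3 F [ 0.7  1.5 -1.6] T [ 0.033 -0.05  -0.008] op 0.0601 39.9
rows 1 each [-6.1  0.7 20.7] total [-6.1  0.7 20.7]
```

Emit:
play_rows(deltas=[-6, 0.5, 12, 0, 30, 0, 0, 8.5, 0, 30, 0, 0, 0, 0, 30, 0, 0, 0, 0, 93, 0, 0, 0, 0, 93, 0, 0, 0, 0, 93, 0, 0, -30, 0, 93, 0, 0, -40, 0, 93, 0, 0, -30, 0, 93])

```text
t: 23.18
tool_pos: [0.5693, -0.0507, 0.1154]
orientation: [-3.111, -0.171, 0.025]
force: [-0.0, -0.1, 0.7]
opening: 0.0916
gripper_force: 0.0
```

```bash
python3 -c "
from h import *
plan([.586,.129,.105],turn=2.4)"
```

```text
t 23.18 q [-0.193  0.125  1.64   0.021  1.398  1.264] p [ 0.5693 -0.0507  0.1154] x [ 0.994  0.11  -0.014] z [-0.017  0.025 -1.   ] yaw 6.3 F [-0.  -0.1  0.7] T [ 0.017 -0.019  0.045] op 0.0916 0.0
rows 5 each [  5.8 -35.6   2.9] total [  29.  -177.8   14.6]
```

Emit:
play_rows(deltas=[5, -36, 2, 0, 93, 5, -36, 2, 0, 93, 5, -36, 2, 0, 93, 5, -36, 2, 0, 93, 5, -34, 2, 2.4, 93, 0, 0, 0, 0, 93])

```text
t: 23.68
tool_pos: [0.574, 0.1351, 0.1079]
orientation: [-3.112, -0.109, 0.025]
force: [1.0, -0.4, -0.1]
opening: 0.0933
gripper_force: 0.0
```

```bash
python3 -c "
from h import *
plan([.586,.129,.0125])
d=snap('top'); cv2.imwrite('pics/chk.png',cv2.resize(d['pixels'][150:290,134:294],(800,700)))"
```

```text
t 23.68 q [0.124 0.17  1.605 0.03  1.38  1.619] p [0.574  0.1351 0.1079] x [ 0.997  0.07  -0.015] z [-0.017  0.027 -0.999] yaw 4.0 F [ 1.  -0.4 -0.1] T [-0.002  0.055  0.026] op 0.0933 0.0
rows 3 each [ 4.3  3.2 31.7] total [13.   9.6 95. ]
```

Emit:
play_rows(deltas=[7, 5, 25, 0, 93, 6, 4.5, 38, 0, 93, 0, 0, 32, 0, 93, 0, 0, 0, 0, 30, 0, 0, 0, 0, 30, 0, 0, 0, 0, 30, 0, 0, 0, 0, 30, 0, 0, 0, 0, 30, 0, 0, 0, 0, 30, 0, 0, 0, 0, 30])

```text
t: 24.57
tool_pos: [0.5884, 0.1233, 0.0148]
orientation: [-3.114, -0.106, 0.019]
force: [-0.1, 1.6, 6.4]
opening: 0.0599
gripper_force: 39.8
```

```bash
python3 -c "
from h import *
st()"
```

```text
t 24.57 q [0.103 0.295 1.641 0.028 1.217 1.596] p [0.5884 0.1233 0.0148] x [ 0.998  0.068 -0.011] z [-0.013  0.025 -1.   ] yaw 3.9 F [-0.1  1.6  6.4] T [ 0.221  0.215 -0.049] op 0.0599 39.8
```

Emit:
play_rows(deltas=[0, 0, -35, 0, 30, 0, 0, -40, 0, 30, 0, 0, -40, 0, 30, -37, 5, -5, 0, 30, -37, 5, -5, 0, 30, -37, 5, -5, 0, 30, -37, 5, -5, 0, 30, -37, 5, -5, 0, 30, -37, 5, -5, 0, 30, -37, 5, -5, 0, 30])

```text
t: 25.4
tool_pos: [0.3313, 0.0662, 0.1652]
orientation: [-3.115, -0.106, 0.025]
force: [-1.0, -0.3, -0.9]
opening: 0.0597
gripper_force: 39.9
```

Emit:
play_rows(deltas=[-37, 5, -5, 0, 30, -37, 5, -5, 0, 30, -40, 0, 0, 0, 30, -40, 0, 0, 0, 30, -40, 0, 0, 0, 30, -40, 0, 0, 0, 30, -40, 0, 0, 0, 30, -40, 0, 0, 0, 30])

```text
t: 26.07
tool_pos: [0.1857, 0.0715, 0.2111]
orientation: [3.118, 0.109, -0.292]
force: [-0.3, -0.5, -2.9]
opening: 0.0599
gripper_force: 39.9
```

```bash
python3 -c "
from h import *
st()"
```

```text
t 26.07 q [ 0.099 -0.893  2.252  0.004  1.97   1.601] p [0.1857 0.0715 0.2111] x [ 0.98   0.068 -0.186] z [-0.185 -0.014 -0.983] yaw 4.0 F [-0.3 -0.5 -2.9] T [ 0.057 -0.131  0.01 ] op 0.0599 39.9
```

Emit:
play_rows(deltas=[-40, 0, 2, 0, 30, -40, 0, 2, 0, 30, -40, 0, 4, 0, 30, -40, 0, 4, 0, 30, -40, 0, 6, 0, 30, -40, 0, 6, 0, 30, -40, 0, 6, 0, 30])

```text
t: 26.65
tool_pos: [0.0658, 0.1359, 0.2841]
orientation: [3.011, 0.116, -0.51]
force: [11.1, 1.4, -5.4]
opening: 0.0596
gripper_force: 40.0
```

```bash
python3 -c "
from h import *
plan([.455,.08,.15])"
```

```text
t 26.65 q [ 0.531 -0.893  2.15   0.102  2.219  2.073] p [0.0658 0.1359 0.2841] x [ 0.942  0.061 -0.331] z [-0.325 -0.097 -0.941] yaw 3.7 F [11.1  1.4 -5.4] T [ 0.473 -2.599  0.471] op 0.0596 40.0
rows 11 each [37.   7.3  0.5] total [407.5  80.6   5.1]
```

Emit:
play_rows(deltas=[37, 7, 0.5, 0, 30, 37, 7, 0.5, 0, 30, 37, 7, 0.5, 0, 30, 37, 7, 0.5, 0, 30, 37, 7, 0.5, 0, 30, 37, 7, 0.5, 0, 30, 37, 7, 0.5, 0, 30, 37, 7, 0.5, 0, 30, 37, 7, 0.5, 0, 30, 37, 7, 0.5, 0, 30])

```text
t: 27.48
tool_pos: [0.4206, 0.088, 0.1602]
orientation: [3.011, 0.118, -0.511]
force: [-0.6, -0.1, -1.6]
opening: 0.0596
gripper_force: 39.9
```

Emit:
play_rows(deltas=[37, 8, 0.5, 0, 30, 0, 0, 0, 0, 30, 0, 0, 0, 0, 30])

```text
t: 27.73
tool_pos: [0.4539, 0.0821, 0.1462]
orientation: [3.009, 0.117, -0.52]
force: [1.4, 0.9, -2.3]
opening: 0.0596
gripper_force: 39.9
```

```bash
python3 -c "
from h import *
st();avg(8)
d=snap('scene'); s,M=st(); u,v=proj(d,s['tool_pos']).astype(int)
e=snap('top'); U,V=proj(e,s['tool_pos']).astype(int)
a=d['pixels'][max(v-70,0):v+50,u-80:u+80]; b=e['pixels'][V-60:V+60,U-80:U+80]
cv2.imwrite('pics/bt.png',np.hstack([cv2.resize(a,(400,300),interpolation=cv2.INTER_CUBIC),cv2.resize(b,(400,300),interpolation=cv2.INTER_CUBIC)]))
"
```

```text
t 27.73 q [ 0.118  0.172  1.576 -0.058  1.741  1.612] p [0.4539 0.0821 0.1462] x [ 0.939  0.06  -0.338] z [-0.331 -0.097 -0.939] yaw 3.7 F [ 1.4  0.9 -2.3] T [ 0.151 -0.287  0.027] op 0.0596 39.9
avg T_tool,F [ 0.079  0.278 -0.005 -0.296  0.023 -2.711] sd [0.014 0.025 0.036 0.482 0.289 0.485] gdir [ 0.331 -0.071  0.941]
t 28.18 q [ 0.12   0.163  1.578 -0.058  1.741  1.612] p [0.4541 0.0831 0.1496] x [ 0.941  0.062 -0.331] z [-0.325 -0.097 -0.941] yaw 3.8 F [-0.3  0.5 -2.5] T [ 0.156 -0.189  0.005] op 0.0598 39.9
```

View pics/bt.png

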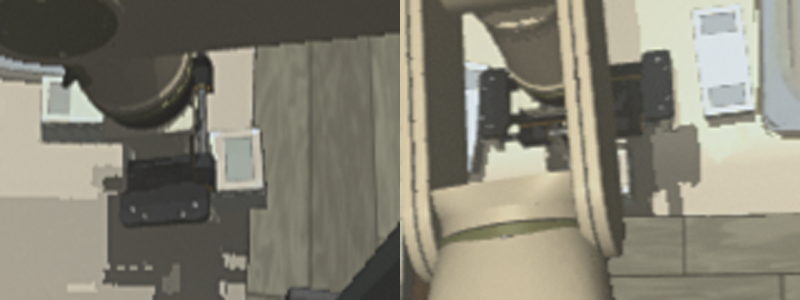

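Emit:
play_rows(deltas=[0, 0, 0, -7.1, 30, 0, 0, 0, -7.1, 30, 0, 0, 0, -7.1, 30, 0, 0, 0, -7.1, 30, 0, 0, 0, -7.1, 30, 0, 0, 0, -7.1, 30, 0, 0, 0, -7.1, 30, 0, 0, 0, -7.1, 30, 0, 0, 0, -7.1, 30, 0, 0, 0, -7.1, 30])

```text
t: 29.07
tool_pos: [0.4541, 0.083, 0.1488]
orientation: [-2.347, -1.83, 0.486]
force: [0.4, 0.4, -2.6]
opening: 0.0597
gripper_force: 39.9
```

Emit:
play_rows(deltas=[0, 0, 0, -7.1, 30, 0, 0, 0, -7.1, 30, 0, 0, 0, -7.1, 30, 0, 0, 0, -7.1, 30, 0, 0, 0, -7.1, 30, 0, 0, 0, -7.1, 30, 0, 0, 0, -7.1, 30, 0, 0, 0, -7.1, 30, 0, 0, 0, -7.1, 30, 0, 0, 0, -7.1, 30])

```text
t: 29.9
tool_pos: [0.4541, 0.083, 0.1488]
orientation: [-0.809, -2.72, 0.271]
force: [0.4, -0.5, -3.2]
opening: 0.0596
gripper_force: 39.9
```

Emit:
play_rows(deltas=[0, 0, 0, -7.1, 30, 0, 0, 0, -7.1, 30, 0, 0, 0, -7.1, 30, 0, 0, 0, -7.1, 30, 0, 0, 0, -7.1, 30, 0, 0, 0, 0, 30, 0, 0, 0, 0, 30, 0, 0, 0, 0, 30, 0, 0, 0, 0, 30])

```text
t: 30.65
tool_pos: [0.4541, 0.0829, 0.1486]
orientation: [0.045, -2.804, 0.132]
force: [0.1, -1.0, -3.1]
opening: 0.0598
gripper_force: 39.9
```

```bash
python3 -c "
from h import *
avg(8)
plan([.40,.10,.58])"
```

```text
avg T_tool,F [-0.129 -0.449  0.008 -0.105 -0.181 -3.127] sd [0.022 0.026 0.028 0.452 0.34  0.584] gdir [-0.33   0.085  0.94 ]
t 31.05 q [ 0.119  0.166  1.578 -0.058  1.741 -1.486] p [0.4541 0.0829 0.1485] x [-0.944 -0.018  0.33 ] z [-0.327 -0.097 -0.94 ] yaw -178.9 F [-1.  -0.2 -4.3] T [ 0.152 -0.476 -0.008] op 0.0596 39.9
rows 11 each [ 17.5  -1.6 -35.4] total [ 193.   -17.1 -389.6]
```

Emit:
play_rows(deltas=[16.5, 3.6, -34.5, 0, 30, 16.5, 3.6, -34.5, 0, 30, 16.5, 3.6, -34.5, 0, 30, 16.5, 3.6, -34.5, 0, 30, 16.5, 3.6, -34.5, 0, 30, 16.5, 3.6, -34.5, 0, 30, 16.5, 3.6, -34.5, 0, 30, 16.5, 3.6, -34.5, 0, 30, 16.5, 3.6, -34.5, 0, 30, 16.5, 3.6, -34.5, 0, 30])

```text
t: 31.88
tool_pos: [0.4086, 0.1492, 0.5263]
orientation: [0.049, -2.804, 0.131]
force: [1.2, 0.1, -3.0]
opening: 0.0594
gripper_force: 39.9
```

Emit:
play_rows(deltas=[16.5, 3.6, -34.5, 0, 30, 16.5, 3.6, -34.5, 0, 30, 16, -3.5, -37, 0, 30, 16, -3.5, -37, 0, 30, 16, -3.5, -37, 0, 30, 16, -3.5, -37, 0, 30, 16, -3.5, -37, 0, 30])

```text
t: 32.47
tool_pos: [0.3549, 0.1485, 0.6828]
orientation: [0.05, -2.89, 0.1]
force: [-0.2, 0.8, -2.3]
opening: 0.0593
gripper_force: 39.9
```

```bash
python3 -c "
from h import *
st()"
```

```text
t 32.47 q [ 0.267  0.254  0.416 -0.011  2.731 -1.348] p [0.3549 0.1485 0.6828] x [-0.968 -0.026  0.248] z [-0.246 -0.072 -0.967] yaw -178.5 F [-0.2  0.8 -2.3] T [ 0.111 -0.314 -0.009] op 0.0593 39.9
```

Emit:
play_rows(deltas=[10, -3, -39, 0, 30, 10, -3, -39, 0, 30, 9, -3, -39, 0, 30, 8, -2, -40, 0, 30, 7, -2, -40, 0, 30])

```text
t: 32.88
tool_pos: [0.3262, 0.1343, 0.725]
orientation: [0.052, -3.011, 0.055]
force: [0.4, 0.2, -2.3]
opening: 0.0598
gripper_force: 39.9
```

```bash
python3 -c "
from h import *
st()"
```

```text
t 32.88 q [ 0.251  0.173  0.372 -0.014  2.731 -1.367] p [0.3262 0.1343 0.725 ] x [-0.991 -0.032  0.13 ] z [-0.128 -0.039 -0.991] yaw -178.1 F [ 0.4  0.2 -2.3] T [ 0.093 -0.255 -0.037] op 0.0598 39.9
```

Emit:
play_rows(deltas=[5, -2, -40, 0, 30, 5, -2, -40, 0, 30, 4, -2, -40, 0, 30, 3, -1, -40, 0, 30, 2, -1, -40, 0, 30])

```text
t: 33.3
tool_pos: [0.3066, 0.1225, 0.762]
orientation: [0.055, -3.131, 0.012]
force: [-0.2, -0.4, -1.3]
opening: 0.0597
gripper_force: 39.9
```

```bash
python3 -c "
from h import *
st()"
```

```text
t 33.3 q [ 0.231  0.131  0.291 -0.014  2.731 -1.387] p [0.3066 0.1225 0.762 ] x [-0.999 -0.035  0.01 ] z [-0.01  -0.008 -1.   ] yaw -178.0 F [-0.2 -0.4 -1.3] T [ 0.091 -0.061 -0.054] op 0.0597 39.9
```

```bash
python3 -c "
from h import *
d=cv2.imread('pics/scene0.png')
for c in('scene','top'):
    e=snap(c); im=cv2.imread('pics/%s0.png'%c).astype(int); m=((im[:,:,2]-im[:,:,0])>75).astype(np.uint8)
    n,l,S,C=cv2.connectedComponentsWithStats(m); k=[i for i in range(1,n) if S[i][4]>300]
    for i in k:
        print(c,S[i],C[i],ray(e,*C[i],.007).round(4), ray(e,S[i][0]+S[i][2]/2-.5,S[i][1]+S[i][3]/2-.5,.007).round(4))
plan([.443,-.232,.165])"
```

```text
top [  6 142  43  29 682] [ 27.10703812 155.96774194] [0.7487 0.6861 0.007 ] [0.7486 0.6864 0.007 ]
top [301 237  37  31 970] [319.00412371 250.63402062] [ 0.4382 -0.2306  0.007 ] [ 0.4341 -0.2304  0.007 ]
t 33.4 q [ 0.232  0.129  0.289 -0.014  2.732 -1.387] p [0.3052 0.1223 0.7634] x [-0.999 -0.035  0.007] z [-0.006 -0.007 -1.   ] yaw -178.0 F [ 0.5 -0.9 -1.9] T [ 0.059 -0.045 -0.065] op 0.0598 39.9
rows 18 each [ -7.2 -19.7  33.3] total [-129.2 -354.7  600. ]
```

Emit:
play_rows(deltas=[-7.2, -19.7, 33.3, 0, 30, -7.2, -19.7, 33.3, 0, 30, -7.2, -19.7, 33.3, 0, 30, -7.2, -19.7, 33.3, 0, 30, -7.2, -19.7, 33.3, 0, 30, -7.2, -19.7, 33.3, 0, 30, -7.2, -19.7, 33.3, 0, 30, -7.2, -19.7, 33.3, 0, 30, -7.2, -19.7, 33.3, 0, 30, -7.2, -19.7, 33.3, 0, 30])

```text
t: 34.23
tool_pos: [0.378, -0.0625, 0.45]
orientation: [0.055, -3.127, 0.012]
force: [0.7, 1.0, -2.8]
opening: 0.0598
gripper_force: 39.9
```

Emit:
play_rows(deltas=[-7.2, -19.7, 33.3, 0, 30, -7.2, -19.7, 33.3, 0, 30, -7.2, -19.7, 33.3, 0, 30, -7.2, -19.7, 33.3, 0, 30, -7.2, -19.7, 33.3, 0, 30, -7.2, -19.7, 33.3, 0, 30])

```text
t: 34.73
tool_pos: [0.4224, -0.1805, 0.2504]
orientation: [0.055, -3.127, 0.011]
force: [0.9, -0.4, -1.6]
opening: 0.0598
gripper_force: 39.9
```

```bash
python3 -c "
from h import *
e=snap('scene');print(ray(e,476.5/1.5625,245.5/1.5625,.007).round(4))
plan([.442,-.231,.165])"
```

```text
[ 0.4453 -0.2247  0.007 ]
t 34.78 q [-0.507 -0.255  1.771 -0.015  1.643 -2.113] p [ 0.4204 -0.1819  0.2424] x [-0.999 -0.034  0.023] z [-0.023 -0.005 -1.   ] yaw -178.1 F [-3.6 -1.9 -9.4] T [0.057 0.132 0.008] op 0.0593 39.9
rows 3 each [ -7.3 -16.5  25.7] total [-21.8 -49.5  77.1]
```

Emit:
play_rows(deltas=[-7.5, -16, 26, 0, 30, -7.5, -16, 26, 0, 30, -7.5, -15, 25, 0, 30, 0, 0, 0, 0, 30, 0, 0, 0, 0, 30, 0, 0, 0, 0, 30])

```text
t: 35.28
tool_pos: [0.4459, -0.2263, 0.1765]
orientation: [0.055, -3.127, 0.012]
force: [0.8, 0.6, -1.7]
opening: 0.0597
gripper_force: 39.9
```

```bash
python3 -c "
from h import *
d=snap('scene'); s,M=st(); u,v=proj(d,s['tool_pos']).astype(int)
e=snap('top'); U,V=proj(e,s['tool_pos']).astype(int)
a=d['pixels'][max(v-70,0):max(v-70,0)+120,u-80:u+80]; b=e['pixels'][V-60:V+60,U-80:U+80]
cv2.imwrite('pics/fin.png',np.hstack([cv2.resize(a,(400,300),interpolation=cv2.INTER_CUBIC),cv2.resize(b,(400,300),interpolation=cv2.INTER_CUBIC)]))
plan([.443,-.229,.165])"
```

```text
t 35.33 q [-0.561 -0.125  1.775 -0.014  1.497 -2.166] p [ 0.4465 -0.2265  0.1775] x [-0.999 -0.035  0.012] z [-0.012 -0.009 -1.   ] yaw -178.0 F [ 0.7 -0.6 -2.8] T [ 0.064 -0.135 -0.02 ] op 0.0598 39.9
t 35.38 q [-0.561 -0.126  1.775 -0.014  1.497 -2.166] p [ 0.4468 -0.2266  0.178 ] x [-0.999 -0.036  0.011] z [-0.011 -0.01  -1.   ] yaw -178.0 F [-0.3 -0.8 -2.3] T [ 0.065 -0.126 -0.01 ] op 0.0594 39.9
rows 1 each [ 3.7 -2.1 13.1] total [ 3.7 -2.1 13.1]
```

View pics/fin.png

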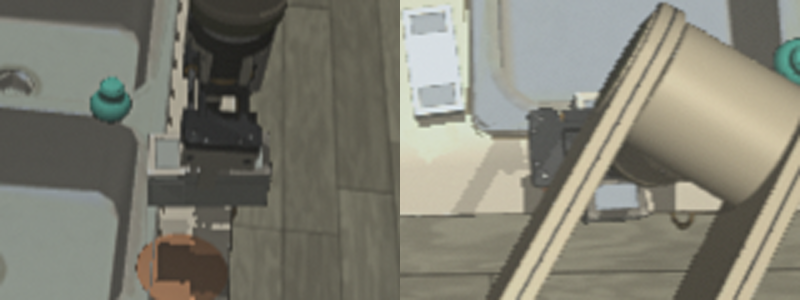

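```bash
cat >> h.py <<'E'
def win(f):
    d=snap('scene'); s,M=st(); u,v=proj(d,s['tool_pos']).astype(int); v0=max(v-60,0)
    e=snap('top'); U,V=proj(e,s['tool_pos']).astype(int)
    for c,D in(('scene',d),('top',e)):
        for sx in(1,-1):
            P=[proj(D,np.array(s['tool_pos'])+M@[sx*a,b,-.044]) for a,b in((.03,-.023),(.03,.023),(.058,.023),(.058,-.023))]
            m=np.zeros((384,512),np.uint8); cv2.fillPoly(m,[np.array(P).round().astype(int)],1)
            g=D['pixels'].mean(2)[m>0]; print(c,sx,np.percentile(g,[5,25,50,75,95]).round())
    a=d['pixels'][v0:v0+90,u-60:u+60]; b=e['pixels'][V-45:V+45,U-60:U+60]
    cv2.imwrite('pics/'+f,np.hstack([cv2.resize(a,(400,300),interpolation=cv2.INTER_CUBIC),cv2.resize(b,(400,300),interpolation=cv2.INTER_CUBIC)]))
E
python3 -c "
from h import *
avg(12); win('w1.png')"
```

```text
avg T_tool,F [-0.075 -0.116 -0.006  0.088  0.214 -2.665] sd [0.02  0.037 0.02  0.376 0.341 0.47 ] gdir [-0.013  0.008  1.   ]
t 36.03 q [-0.561 -0.124  1.776 -0.014  1.496 -2.166] p [ 0.4462 -0.2267  0.1766] x [-0.999 -0.035  0.013] z [-0.012 -0.009 -1.   ] yaw -178.0 F [ 0.3 -0.7 -2.3] T [ 0.056 -0.126 -0.   ] op 0.0598 39.9
scene 1 [ 36.  46.  60.  71. 121.]
scene -1 [ 90. 135. 140. 141. 154.]
top 1 [ 83. 144. 176. 177. 181.]
top -1 [ 75.  86. 151. 190. 199.]
```

Emit:
play_rows(deltas=[-40, 0, 0, 0, 30, -40, 0, 0, 0, 30, 0, 0, 0, 0, 30, 0, 0, 0, 0, 30, 0, 0, 0, 0, 30, 0, 0, 0, 0, 30])

```text
t: 36.58
tool_pos: [0.5257, -0.2241, 0.176]
orientation: [0.055, -3.129, 0.014]
force: [-0.2, -0.4, -2.8]
opening: 0.0595
gripper_force: 39.9
```

```bash
python3 -c "
from h import *
avg(12); win('w2.png')"
```

```text
avg T_tool,F [-0.081 -0.111 -0.017 -0.121  0.087 -2.681] sd [0.037 0.028 0.032 0.324 0.443 0.464] gdir [-0.013  0.008  1.   ]
t 37.23 q [-0.483  0.072  1.584 -0.014  1.492 -2.088] p [ 0.5262 -0.224   0.1756] x [-0.999 -0.035  0.013] z [-0.012 -0.009 -1.   ] yaw -178.0 F [ 0.3 -0.  -2.4] T [ 0.039 -0.137 -0.091] op 0.0595 39.9
scene 1 [ 45.  62.  99. 139. 143.]
scene -1 [ 44.  66. 127. 140. 156.]
top 1 [110. 134. 173. 176. 178.]
top -1 [ 69.  97. 165. 190. 192.]
```

Emit:
play_rows(deltas=[41, 0, 0, 0, 30, 41, 0, 0, 0, 30, 0, 0, 0, 0, 30, 0, 0, 0, 0, 30, 0, 0, 0, 0, 30, 0, 0, 0, 0, 30])

```text
t: 37.78
tool_pos: [0.4454, -0.2272, 0.1775]
orientation: [0.056, -3.13, 0.015]
force: [-1.1, -0.8, -2.3]
opening: 0.0597
gripper_force: 39.9
```

```bash
python3 -c "
from h import *
avg(12); win('w3.png')"
```

```text
avg T_tool,F [-5.100e-02 -1.410e-01  2.000e-03 -8.800e-02  1.310e-01 -2.814e+00] sd [0.022 0.035 0.032 0.517 0.521 0.676] gdir [-0.013  0.008  1.   ]
t 38.43 q [-0.564 -0.129  1.781 -0.014  1.496 -2.169] p [ 0.4442 -0.2268  0.1766] x [-0.999 -0.035  0.013] z [-0.012 -0.009 -1.   ] yaw -178.0 F [ 0.8  0.3 -3.3] T [ 0.049 -0.086  0.007] op 0.0594 39.9
scene 1 [ 36.  46.  58.  69. 113.]
scene -1 [120. 139. 140. 145. 157.]
top 1 [ 86. 144. 175. 178. 183.]
top -1 [ 75.  87. 146. 190. 197.]
```

Emit:
play_rows(deltas=[-41, 0, 0, 0, 30, -41, 0, 0, 0, 30])

```text
t: 38.65
tool_pos: [0.5256, -0.224, 0.1754]
orientation: [0.052, -3.128, 0.013]
force: [0.6, -0.9, -1.4]
opening: 0.0598
gripper_force: 39.9
```

```bash
python3 -c "
from h import *
win('w4.png');win('w5.png')"
```

```text
t 38.7 q [-0.478  0.089  1.573 -0.011  1.487 -2.083] p [ 0.5322 -0.2229  0.1722] x [-0.999 -0.035  0.012] z [-0.012 -0.006 -1.   ] yaw -178.0 F [-0.2  2.  -4.2] T [ 0.169 -0.083  0.024] op 0.0592 39.9
scene 1 [ 41.  52.  66. 101. 141.]
scene -1 [ 77. 117. 135. 140. 153.]
top 1 [121. 132. 172. 177. 178.]
top -1 [ 68.  92. 164. 189. 191.]
t 38.8 q [-0.481  0.08   1.582 -0.013  1.491 -2.087] p [ 0.5272 -0.2232  0.1731] x [-0.999 -0.037  0.016] z [-0.016 -0.007 -1.   ] yaw -177.9 F [-1.9 -0.3 -1.6] T [ 0.07  -0.08  -0.002] op 0.0596 39.9
scene 1 [ 44.  65.  96. 140. 143.]
scene -1 [ 40.  61. 118. 139. 145.]
top 1 [ 97. 130. 171. 177. 178.]
top -1 [ 68. 100. 165. 190. 192.]
```

Emit:
play_rows(deltas=[41, 0, 0, 0, 30, 41, 0, 0, 0, 30])

```text
t: 39.02
tool_pos: [0.4431, -0.2265, 0.1752]
orientation: [0.058, -3.126, 0.011]
force: [-0.6, -0.7, -0.6]
opening: 0.0597
gripper_force: 39.9
```

```bash
python3 -c "
from h import *
win('w6.png');win('w7.png')
cv2.imwrite('pics/ww.png',cv2.resize(np.vstack([cv2.imread('pics/w%d.png'%i) for i in(4,6)]),(800,600)))"
```

```text
t 39.07 q [-0.569 -0.143  1.799 -0.017  1.501 -2.174] p [ 0.4346 -0.2254  0.1737] x [-0.999 -0.036  0.022] z [-0.022 -0.006 -1.   ] yaw -178.0 F [-0.7 -1.7 -5.6] T [-0.038  0.032 -0.004] op 0.0594 39.9
scene 1 [ 40.  56.  67.  92. 112.]
scene -1 [ 46.  66. 126. 140. 147.]
top 1 [ 98. 145. 175. 177. 185.]
top -1 [ 75.  86. 151. 190. 202.]
t 39.17 q [-0.567 -0.137  1.788 -0.015  1.497 -2.169] p [ 0.4409 -0.2267  0.1764] x [-0.999 -0.033  0.014] z [-0.013 -0.009 -1.   ] yaw -178.1 F [ 0.2  0.5 -1.8] T [ 0.083 -0.191 -0.053] op 0.0596 39.9
scene 1 [ 36.  47.  52.  63. 115.]
scene -1 [121. 139. 140. 151. 158.]
top 1 [ 85. 138. 175. 178. 187.]
top -1 [ 77.  88. 147. 190. 193.]
```

View pics/ww.png

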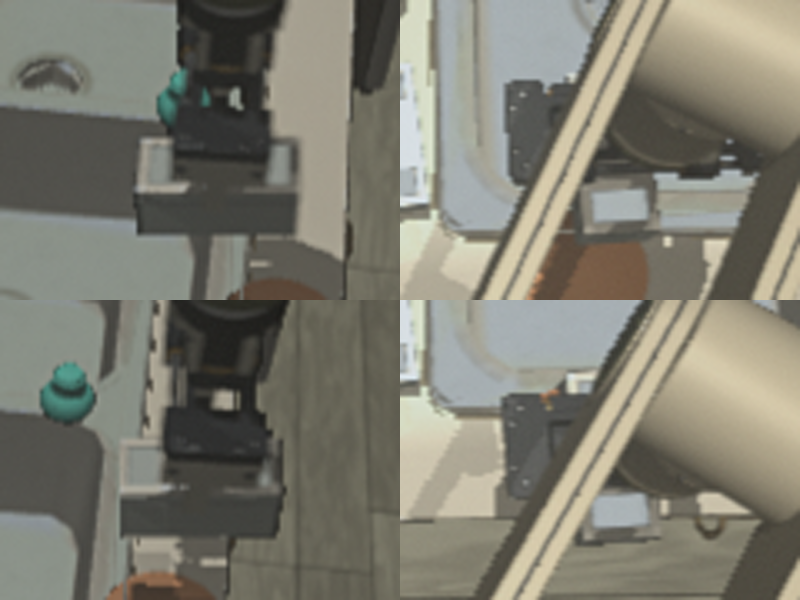

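Emit:
play_rows(deltas=[20.5, 35, -2, 0, 30, 20.5, 35, -2, 0, 30, 20.5, 35, -2, 0, 30, 20.5, 35, -2, 0, 30, 20.5, 35, -2, 0, 30, 20.5, 35, -2, 0, 30, 20.5, 35, -2, 0, 30, 20.5, 35, -2, 0, 30, 40, 0, 0, 0, 30, 40, 0, 0, 0, 30])

```text
t: 40.05
tool_pos: [0.2378, 0.057, 0.1985]
orientation: [0.061, -3.075, 0.03]
force: [-0.2, 0.3, -3.4]
opening: 0.0591
gripper_force: 39.9
```

Emit:
play_rows(deltas=[40, 0, 0, 0, 30, 40, 0, 0, 0, 30, 40, 0, 0, 0, 30, 40, 0, 0, 0, 30, 40, 0, 0, 0, 30, 40, 0, 0, 0, 30, 40, 0, 0, 0, 30])

```text
t: 40.63
tool_pos: [0.1244, 0.1198, 0.2655]
orientation: [0.053, -2.915, 0.129]
force: [0.4, 0.5, -2.5]
opening: 0.06
gripper_force: 39.9
```

```bash
python3 -c "
from h import *
win('w8.png')
d=cv2.imread('pics/w8.png')"
```

```text
t 40.68 q [ 0.448 -0.893  2.157  0.016  2.118 -1.155] p [0.1222 0.1217 0.2678] x [-0.974 -0.028  0.224] z [-0.221 -0.091 -0.971] yaw -178.3 F [-1.1 -1.  -1.4] T [ 0.055 -0.19   0.011] op 0.0597 39.9
scene 1 [ 22.  25.  28. 100. 135.]
scene -1 [ 67.  69. 128. 138. 139.]Traceback (most recent call last):
  File "<string>", line 3, in <module>
    win('w8.png')
    ~~~^^^^^^^^^^
  File "h.py", line 50, in win
    g=D['pixels'].mean(2)[m>0]; print(c,sx,np.percentile(g,[5,25,50,75,95]).round())
                                           ~~~~~~~~~~~~~^^^^^^^^^^^^^^^^^^^
    return _quantile_unchecked(
        a, q, axis, out, overwrite_input, method, keepdims, weights)
    return _ureduce(a,
                    func=_quantile_ureduce_func,
    ...<5 lines>...
                    overwrite_input=overwrite_input,
                    method=method)
    r = func(a, **kwargs)
    result = _quantile(arr,
                       quantiles=q,
    ...<2 lines>...
                       out=out,
                       weights=wgt)
    slices_having_nans = np.isnan(arr[-1, ...])
                                  ~~~^^^^^^^^^
IndexError: index -1 is out of bounds for axis 0 with size 0
```

Emit:
play_rows(deltas=[38, -8, 12, 0, 30, 38, -8, 12, 0, 30, 38, -8, 14, 0, 30, 0, 0, 0, 0, 30, 0, 0, 0, 0, 30])

```text
t: 41.15
tool_pos: [0.0624, 0.1441, 0.2743]
orientation: [0.063, -2.859, 0.202]
force: [0.0, -0.2, -3.4]
opening: 0.06
gripper_force: 39.9
```

```bash
python3 -c "
from h import *
d=snap('scene'); s,M=st(); p=np.array(s['tool_pos'])
w=[proj(d,p+M@[-a,b,-.044]) for a,b in((.03,-.023),(.03,.023),(.058,.023),(.058,-.023))]
c=np.mean(w,0); print(np.round(w,0).tolist())
u,v=c.astype(int); im=d['pixels'][max(v-40,0):v+40,max(u-50,0):u+50]
cv2.imwrite('pics/w9.png',cv2.resize(im,None,fx=7,fy=7,interpolation=cv2.INTER_CUBIC)); print(u,v,im.shape)
avg(4)"
```

```text
t 41.2 q [ 0.674 -0.893  2.159  0.067  2.179 -0.91 ] p [0.0628 0.1438 0.2742] x [-0.962 -0.022  0.274] z [-0.268 -0.144 -0.953] yaw -178.7 F [-0.6  0.1 -3.1] T [ 0.235 -0.425 -0.038] op 0.0597 39.9
[[496.0, 230.0], [501.0, 254.0], [483.0, 254.0], [479.0, 230.0]]
489 241 (80, 73, 3)
avg T_tool,F [-0.193 -0.397  0.015 -0.23   0.003 -2.895] sd [0.031 0.036 0.012 0.523 0.583 0.567] gdir [-0.275  0.133  0.952]
```

View pics/w9.png

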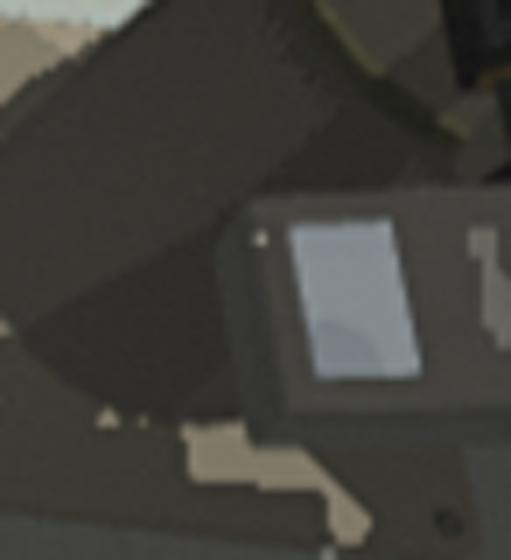

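```bash
python3 -c "
from h import *
M,d=plan([.34,.22,.60]); print((M.T@np.array([-.1,-.05,.99])*41).round(1))"
```

```text
t 41.4 q [ 0.671 -0.892  2.16   0.067  2.179 -0.909] p [0.0628 0.1435 0.2739] x [-0.961 -0.018  0.275] z [-0.27  -0.144 -0.952] yaw -178.9 F [-0.9 -1.  -3.8] T [ 0.222 -0.362 -0.007] op 0.0598 39.9
rows 11 each [-16.2   1.5 -36. ] total [-178.1   16.5 -396.3]
[ 15.2  -7.2 -37.2]
```

Emit:
play_rows(deltas=[-16.2, 1.5, -36, 0, 30, -16.2, 1.5, -36, 0, 30, -16.2, 1.5, -36, 0, 30, -16.2, 1.5, -36, 0, 30, -16.2, 1.5, -36, 0, 30, -16.2, 1.5, -36, 0, 30, -16.2, 1.5, -36, 0, 30, -16.2, 1.5, -36, 0, 30, -16.2, 1.5, -36, 0, 30, -16.2, 1.5, -36, 0, 30])

```text
t: 42.23
tool_pos: [0.3159, 0.2132, 0.5705]
orientation: [0.055, -2.856, 0.203]
force: [0.9, 0.6, -1.2]
opening: 0.0599
gripper_force: 39.9
```

Emit:
play_rows(deltas=[-16.2, 1.5, -36, 0, 30, 13, -7, -38, 0, 30, 13, -7, -38, 0, 30, 13, -7, -38, 0, 30, 12, -6, -38, 0, 30, 12, -6, -38, 0, 30, 11, -6, -38, 0, 30, 11, -5, -38, 0, 30])

```text
t: 42.9
tool_pos: [0.2939, 0.1898, 0.7116]
orientation: [0.061, -2.977, 0.132]
force: [-0.4, -0.1, -2.7]
opening: 0.0595
gripper_force: 39.9
```

```bash
python3 -c "
from h import *
s,M=st(); print((M.T@np.array([0,0,1])*41).round(1))"
```

```text
t 42.9 q [ 0.443  0.162  0.432 -0.036  2.731 -1.2  ] p [0.2939 0.1898 0.7116] x [-0.986 -0.034  0.162] z [-0.159 -0.091 -0.983] yaw -178.0 F [-0.4 -0.1 -2.7] T [ 0.135 -0.29   0.008] op 0.0595 39.9
[  6.7  -3.5 -40.3]
```

Emit:
play_rows(deltas=[6, -4, -40, 0, 30, 6, -4, -40, 0, 30, 5, -3, -40, 0, 30, 4, -3, -40, 0, 30, 3, -2, -40, 0, 30, 2, -2, -40, 0, 30])

```text
t: 43.4
tool_pos: [0.2791, 0.1729, 0.7564]
orientation: [0.067, -3.117, 0.048]
force: [1.1, 0.1, -3.2]
opening: 0.0597
gripper_force: 39.9
```

```bash
python3 -c "
from h import *
s,M=st(); print((M.T@np.array([0,0,1])*41).round(1))"
```

```text
t 43.4 q [ 0.422  0.124  0.319 -0.049  2.731 -1.236] p [0.2791 0.1729 0.7564] x [-0.999 -0.043  0.024] z [-0.022 -0.031 -0.999] yaw -177.6 F [ 1.1  0.1 -3.2] T [ 0.083 -0.11   0.026] op 0.0597 39.9
[  1.   -1.2 -41. ]
```

Emit:
play_rows(deltas=[0, -2, -40, 0, 30])

```text
t: 43.48
tool_pos: [0.2778, 0.17, 0.7634]
orientation: [0.068, -3.14, 0.035]
force: [0.3, -1.2, -2.8]
opening: 0.0597
gripper_force: 39.9
```

```bash
python3 -c "
from h import *
plan([.443,-.229,.165])"
```

```text
t 43.48 q [ 0.416  0.122  0.297 -0.051  2.731 -1.244] p [0.2778 0.17   0.7634] x [-0.999 -0.043  0.001] z [ 0.    -0.022 -1.   ] yaw -177.5 F [ 0.3 -1.2 -2.8] T [ 0.061 -0.082  0.026] op 0.0597 39.9
rows 18 each [ -8.2 -21.8  33.7] total [-148.3 -392.5  607.1]
```

Emit:
play_rows(deltas=[-8.2, -21.8, 33.7, 0, 30, -8.2, -21.8, 33.7, 0, 30, -8.2, -21.8, 33.7, 0, 30, -8.2, -21.8, 33.7, 0, 30, -8.2, -21.8, 33.7, 0, 30, -8.2, -21.8, 33.7, 0, 30, -8.2, -21.8, 33.7, 0, 30, -8.2, -21.8, 33.7, 0, 30, -8.2, -21.8, 33.7, 0, 30, -8.2, -21.8, 33.7, 0, 30])

```text
t: 44.32
tool_pos: [0.3636, -0.037, 0.4557]
orientation: [0.068, -3.139, 0.037]
force: [0.2, 0.1, -2.5]
opening: 0.0596
gripper_force: 39.9
```

Emit:
play_rows(deltas=[-8.2, -21.8, 33.7, 0, 30, -8.2, -21.8, 33.7, 0, 30, -8.2, -21.8, 33.7, 0, 30, -8.2, -21.8, 33.7, 0, 30, -8.2, -21.8, 33.7, 0, 30, -8.2, -21.8, 33.7, 0, 30, 0, 0, 0, 0, 30, 0, 0, 0, 0, 30])

```text
t: 44.98
tool_pos: [0.4165, -0.169, 0.2553]
orientation: [0.065, -3.133, 0.032]
force: [0.1, -0.3, -1.0]
opening: 0.0596
gripper_force: 39.9
```

```bash
python3 -c "
from h import *
plan([.443,-.229,.165])"
```

```text
t 44.98 q [-0.48  -0.304  1.788 -0.022  1.655 -2.095] p [ 0.4165 -0.169   0.2553] x [-0.999 -0.041  0.008] z [-0.007 -0.02  -1.   ] yaw -177.6 F [ 0.1 -0.3 -1. ] T [ 0.069 -0.203 -0.018] op 0.0596 39.9
rows 3 each [ -8.3 -19.7  30.4] total [-24.8 -59.2  91.3]
```

Emit:
play_rows(deltas=[-8.3, -19.7, 30.4, 0, 30, -8.3, -19.7, 30.4, 0, 30, -8.3, -19.7, 30.4, 0, 30, 0, 0, 0, 0, 30, 0, 0, 0, 0, 30, 0, 0, 0, 0, 30, 0, 0, 0, 0, 30])

```text
t: 45.57
tool_pos: [0.4467, -0.2289, 0.1713]
orientation: [-0.069, 3.139, -0.04]
force: [0.6, -0.2, -2.1]
opening: 0.0596
gripper_force: 39.9
```

```bash
python3 -c "
from h import *
plan([.443,-.229,.165])"
```

```text
t 45.57 q [-0.559 -0.14   1.801 -0.021  1.466 -2.172] p [ 0.4467 -0.2289  0.1713] x [-0.999 -0.044 -0.001] z [ 0.002 -0.025 -1.   ] yaw -177.5 F [ 0.6 -0.2 -2.1] T [ 0.056 -0.052  0.007] op 0.0596 39.9
rows 1 each [3.7 0.3 6.3] total [3.7 0.3 6.3]
```

Emit:
play_rows(deltas=[3.5, 0, 6, 0, 30, 0, 0, 0, 0, 30, 0, 0, 0, 0, 30, 0, 0, 0, 0, 30])

```text
t: 45.9
tool_pos: [0.4418, -0.2291, 0.1627]
orientation: [0.068, -3.139, 0.037]
force: [-0.4, -0.3, -2.9]
opening: 0.0599
gripper_force: 39.9
```

```bash
python3 -c "
from h import *
st(); print(robot.close_job())"
```

```text
t 45.9 q [-0.565 -0.144  1.819 -0.021  1.454 -2.177] p [ 0.4418 -0.2291  0.1627] x [-0.999 -0.043  0.002] z [-0.001 -0.024 -1.   ] yaw -177.5 F [-0.4 -0.3 -2.9] T [ 0.131 -0.152  0.006] op 0.0599 39.9
the job is handed in; nothing more can be done
None
```

I handed the job in at 45.9 s holding the middle tin level over the saucer, about 15 cm up, as the rattler: its rocking moment was 0.05 N m lower than the sink-side tin's, and a faint ball shape showed in its low window, but both windows looked clear when I shook it level. The sink-side tin felt quiet and is back in its place, the left-hand tin was not tried, and while being tilted the middle tin briefly read about 11 N close to the robot's base.

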